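# Load the cleaned prisms into the lens panel frame and lock it

### The job

Load the cleaned prisms into the lens frame: push in each of the two sprung studs and give it its quarter turn to unlock it, draw the keeper bar fully back, then put every prism piece from the felted pen into a bay of its own, tucking one end of its brass foot under the retaining lip and lowering the other end until it lies flat on the bay floor. When all are seated, slide the keeper bar fully home over the feet, then push in both studs and turn them back until they spring out locked. Leave the other things on the table where they are and upright.

Things in the scene. Friction and masses are not known exactly. Their poses are not given: they have to be found in the camera images.
- frame: Fixed dark wood frame board 176 (x) x 340 (y) x 12 mm with brass fittings; origin at the centre of its underside, x roughly away from the robot (yaw within 0.15 rad). Three bays side by side along y share one retaining lip at their +x end; at their -x end is a 5 mm sill and the sliding keeper bar. A stud stands at each end of the bar. Stands at the robot's left or right.
- bay0 (a point): Centre of bay 0's floor, 12 mm over the table, axes as the frame's. Pocket 94 (x) x 62 (y) mm. At x = +47 mm a 15.5 mm high wall; its lip overhangs x = +37 to +47, underside 9.5, top 14.5 mm over the floor. At x = -47 a sill 5 mm high. Dividers 6 mm high, 4 mm wide. Lip to sill (84 mm) is shorter than a prism's foot (90), so it must go in tilted.
- bay1 (a point): Centre of bay 1's floor, 12 mm over the table, axes as the frame's. Pocket 94 (x) x 62 (y) mm. At x = +47 mm a 15.5 mm high wall; its lip overhangs x = +37 to +47, underside 9.5, top 14.5 mm over the floor. At x = -47 a sill 5 mm high. Dividers 6 mm high, 4 mm wide. Lip to sill (84 mm) is shorter than a prism's foot (90), so it must go in tilted.
- bay2 (a point): Centre of bay 2's floor, 12 mm over the table, axes as the frame's. Pocket 94 (x) x 62 (y) mm. At x = +47 mm a 15.5 mm high wall; its lip overhangs x = +37 to +47, underside 9.5, top 14.5 mm over the floor. At x = -47 a sill 5 mm high. Dividers 6 mm high, 4 mm wide. Lip to sill (84 mm) is shorter than a prism's foot (90), so it must go in tilted.
- keeper (a joint): Slide of the brass keeper bar (32 x 236 x 8 mm, underside 8 mm over the bay floors) in m: 0 = home, covering the -x ends of the bays by 10 mm; 0.030 = drawn fully back (towards the frame's -x), bays clear. Friction about 2 N; it stays where left. A foot that is not lowered blocks it, and so does either locked stud.
- keeper_knob (a point): Centre of the top of the wooden grip block on the keeper bar: 22 mm (x) x 14 mm (y), 34 mm tall above the bar (top 62 mm over the table), flat sides; it moves with the bar; axes as the frame's.
- stud_a (a joint): Turn of the stud at the frame's -y end, rad: 0 = locked (steel wing points to the frame's +y, in front of the keeper bar's end), 1.4 = unlocked (wing towards the frame's -x). Grows anticlockwise seen from above. Turns only while pushed in at least 5 mm; springs out and is held at either end; left midway it stays in.
- stud_b (a joint): Turn of the stud at the frame's +y end, rad: 0 = locked (steel wing points to the frame's -y, in front of the keeper bar's end), 1.4 = unlocked (wing towards the frame's -x). Grows clockwise seen from above. Turns only while pushed in at least 5 mm; springs out and is held at either end; left midway it stays in.
- press_a (a joint): How far stud a is pushed down, in m: 0 = out, 0.006 = fully in; spring force 2.4 N out, 7.2 N fully in.
- press_b (a joint): How far stud b is pushed down, in m: 0 = out, 0.006 = fully in; spring force 2.4 N out, 7.2 N fully in.
- grip_a (a point): Centre of the top of stud a's dark steel grip bar, on the turning axis, 63 mm over the table when out. The bar is 12 mm thick, 40 mm long, 36 mm tall; the point turns with it: y is the bar's long direction (and the wing's line), x the thin one. The wing reaches 34 mm from the axis, its top 27 mm over the table.
- grip_b (a point): Centre of the top of stud b's dark steel grip bar, on the turning axis, 63 mm over the table when out. The bar is 12 mm thick, 40 mm long, 36 mm tall; the point turns with it: y is the bar's long direction (and the wing's line), x the thin one. The wing reaches 34 mm from the axis, its top 27 mm over the table.
- prism0: A prism piece (two or three are present, all alike): a brass foot plate 90 (x) x 56 (y) x 6 mm with a glass prism standing along its middle, 50 (x) x 16 (y) mm with upright sides from 6 to 36 mm over the underside and a small look-only roof up to 44 mm. Origin at the centre of the foot's underside, z up, either end may go under the lip; 0.3 kg. Grip the 16 mm wide prism across y.
- prism1: A prism piece (two or three are present, all alike): a brass foot plate 90 (x) x 56 (y) x 6 mm with a glass prism standing along its middle, 50 (x) x 16 (y) mm with upright sides from 6 to 36 mm over the underside and a small look-only roof up to 44 mm. Origin at the centre of the foot's underside, z up, either end may go under the lip; 0.3 kg. Grip the 16 mm wide prism across y.
- prism2: A prism piece (two or three are present, all alike): a brass foot plate 90 (x) x 56 (y) x 6 mm with a glass prism standing along its middle, 50 (x) x 16 (y) mm with upright sides from 6 to 36 mm over the underside and a small look-only roof up to 44 mm. Origin at the centre of the foot's underside, z up, either end may go under the lip; 0.3 kg. Grip the 16 mm wide prism across y.
- pen: Fixed holding pen 164 (x) x 334 (y) mm with felted floor 3 mm thick, walls with felted edge 18 mm high, 12 mm thick, and at its -x side a wooden gate 34 mm high with a bolt (shut, fixed; not needed). Origin at the centre of its underside. The prisms start in it, in a row along y.
- cup: Bystander: cream porcelain cup, 76 mm across, 75 mm high, origin under its centre.
- spirit: Bystander: bottle, 56 mm across, 130 mm high, origin under its centre.
- polish: Bystander: jar, 60 mm across, 60 mm high, origin under its centre.
- dividers: Bystander: steel dividers lying flat, 140 mm long, 10 mm high, origin near the middle.
- loupe: Bystander: loupe lying flat, disc 52 mm across with an 80 mm handle, 10 mm high, origin under the disc.
- brush: Bystander: brush lying flat between pen and frame, about 30 mm high at most.

How it is judged (in metres and radians):
On the way, in this order (a step that is already met when the one before it is completed fails the run):
1. both studs are unlocked (turned more than 1.2 rad and sprung out) and the keeper bar is drawn back at least 22 mm (value of joint each of stud_a, stud_b above 1.2 rad and value of joint each of press_a, press_b below 0.0025 m and value of joint keeper above 0.022 m), for 0.2 s.
2. every prism piece present lies seated in a bay of its own, with the keeper bar still drawn back (((x of prism0 in the frame of bay0 between -0.005 and 0.005 m and y of prism0 in the frame of bay0 between -0.006 and 0.006 m and z of prism0 in the frame of bay0 between -0.003 and 0.0035 m) or (x of prism0 in the frame of bay1 between -0.005 and 0.005 m and y of prism0 in the frame of bay1 between -0.006 and 0.006 m and z of prism0 in the frame of bay1 between -0.003 and 0.0035 m) or (x of prism0 in the frame of bay2 between -0.005 and 0.005 m and y of prism0 in the frame of bay2 between -0.006 and 0.006 m and z of prism0 in the frame of bay2 between -0.003 and 0.0035 m)) and angle between each of prism0, prism1, prism2's own z axis and vertical below 0.05 rad and angle between the x axis of each of prism0, prism1, prism2 and the x axis of frame, either way round below 0.12 rad and ((x of prism1 in the frame of bay0 between -0.005 and 0.005 m and y of prism1 in the frame of bay0 between -0.006 and 0.006 m and z of prism1 in the frame of bay0 between -0.003 and 0.0035 m) or (x of prism1 in the frame of bay1 between -0.005 and 0.005 m and y of prism1 in the frame of bay1 between -0.006 and 0.006 m and z of prism1 in the frame of bay1 between -0.003 and 0.0035 m) or (x of prism1 in the frame of bay2 between -0.005 and 0.005 m and y of prism1 in the frame of bay2 between -0.006 and 0.006 m and z of prism1 in the frame of bay2 between -0.003 and 0.0035 m)) and ((x of prism2 in the frame of bay0 between -0.005 and 0.005 m and y of prism2 in the frame of bay0 between -0.006 and 0.006 m and z of prism2 in the frame of bay0 between -0.003 and 0.0035 m) or (x of prism2 in the frame of bay1 between -0.005 and 0.005 m and y of prism2 in the frame of bay1 between -0.006 and 0.006 m and z of prism2 in the frame of bay1 between -0.003 and 0.0035 m) or (x of prism2 in the frame of bay2 between -0.005 and 0.005 m and y of prism2 in the frame of bay2 between -0.006 and 0.006 m and z of prism2 in the frame of bay2 between -0.003 and 0.0035 m)) and value of joint keeper above 0.022 m), for 0.2 s.
3. the keeper bar is slid home (within 4 mm) over the seated prisms (((x of prism0 in the frame of bay0 between -0.005 and 0.005 m and y of prism0 in the frame of bay0 between -0.006 and 0.006 m and z of prism0 in the frame of bay0 between -0.003 and 0.0035 m) or (x of prism0 in the frame of bay1 between -0.005 and 0.005 m and y of prism0 in the frame of bay1 between -0.006 and 0.006 m and z of prism0 in the frame of bay1 between -0.003 and 0.0035 m) or (x of prism0 in the frame of bay2 between -0.005 and 0.005 m and y of prism0 in the frame of bay2 between -0.006 and 0.006 m and z of prism0 in the frame of bay2 between -0.003 and 0.0035 m)) and angle between each of prism0, prism1, prism2's own z axis and vertical below 0.05 rad and angle between the x axis of each of prism0, prism1, prism2 and the x axis of frame, either way round below 0.12 rad and ((x of prism1 in the frame of bay0 between -0.005 and 0.005 m and y of prism1 in the frame of bay0 between -0.006 and 0.006 m and z of prism1 in the frame of bay0 between -0.003 and 0.0035 m) or (x of prism1 in the frame of bay1 between -0.005 and 0.005 m and y of prism1 in the frame of bay1 between -0.006 and 0.006 m and z of prism1 in the frame of bay1 between -0.003 and 0.0035 m) or (x of prism1 in the frame of bay2 between -0.005 and 0.005 m and y of prism1 in the frame of bay2 between -0.006 and 0.006 m and z of prism1 in the frame of bay2 between -0.003 and 0.0035 m)) and ((x of prism2 in the frame of bay0 between -0.005 and 0.005 m and y of prism2 in the frame of bay0 between -0.006 and 0.006 m and z of prism2 in the frame of bay0 between -0.003 and 0.0035 m) or (x of prism2 in the frame of bay1 between -0.005 and 0.005 m and y of prism2 in the frame of bay1 between -0.006 and 0.006 m and z of prism2 in the frame of bay1 between -0.003 and 0.0035 m) or (x of prism2 in the frame of bay2 between -0.005 and 0.005 m and y of prism2 in the frame of bay2 between -0.006 and 0.006 m and z of prism2 in the frame of bay2 between -0.003 and 0.0035 m)) and value of joint keeper below 0.004 m), for 0.2 s.
At the end, for the whole second after the job is handed in: Every prism piece present lies flat on the floor of a bay (within 5 mm along and 6 mm across the bay's centre, within 3.5 mm of the floor, tilted under 0.05 rad); the keeper bar is home within 4 mm; both studs are turned back to below 0.2 rad and sprung out to within 2.5 mm (all of step 3 and value of joint each of stud_a, stud_b below 0.2 rad and value of joint each of press_a, press_b below 0.0025 m); the robot touches nothing.
It fails at once if a stud is forced round without being pushed in ((value of joint stud_a between 0.5 and 0.9 rad and value of joint press_a below 0.0035 m) or (value of joint stud_b between 0.5 and 0.9 rad and value of joint press_b below 0.0035 m)).
It fails at once if a bystander (cup, bottle, jar, dividers, loupe, brush) is moved more than 30 mm (distance of any of cup, spirit, polish, dividers, loupe, brush from where it was at the start of the episode above 0.03 m).
It fails at once if the cup, bottle or jar is tipped (angle between any of cup, spirit, polish's own z axis and vertical above 0.5 rad).
Of prism0, prism1, prism2 only 2 to 3 are there at a start; the rules pass over those that are not, and their reading is None.
At some moment in a run one of prism0, prism1, prism2 may be knocked a few centimetres aside while the robot is not near it.
Once in a run the grip may slacken for a moment while it holds something.
It also fails if it takes over 208 s, if anything falls off the work surface, if the arm or the gripper's body presses on something with over 40 N, if the wrist force passes 120 N, or if a joint passes its speed limit or range.

### The arm

A 7-joint arm with a two-finger parallel gripper is mounted at the origin on the work surface. World frame = base frame: x ahead of the robot, y to its left, z up, the work surface at z = 0. Lengths are in mm, angles in rad, forces in N, time in s.
With the tool pointing down it reaches from about 400 to 875 mm from the base axis. Payload 4.4 kg.
Tool frame: the origin (TCP) lies at the very end of the fingers, on their centre line; the grasp point (between the pads) lies 19 mm behind it; z points along the fingers, y is the direction in which the jaws open and shut (so a half turn about z gives the same grasp; the last joint's range is limited). The gripper opens to 85 mm and grips with 20 to 120 N. Pads are 22 mm wide; open, the fingers measure 114 mm over their backs; the gripper's body (76 mm by 85 mm) begins 54 mm behind the grasp point. The pads swing forward as they close: fully open they stand 13 mm farther back than shut.
Start: joints at [-1.245, 0.628, 0.038, 1.517, -0.027, 0.996, -0.02], TCP at [248.182, 600.769, 231.313] pointing down, gripper open.
Joint ranges: [-3.06, 3.06], [-0.37, 2.12], [-1.25, 1.32], [0.18, 2.47], [-1.1, 4.24], [0.23, 1.98], [-2.94, 2.94]. Speed limits (rad/s): [2.57, 2.57, 3.14, 3.14, 3.14, 3.14, 3.14].

### API

Orientations are given as [roll, pitch, yaw] about the fixed x, y, z axes, in that order (R = Rz(yaw) Ry(pitch) Rx(roll)).
In Python, from cell import ctrl gives the robot as it stands.
- The arm moves only by the shell command python3 -m crank 'ROWS' [OPENING]. ROWS is JSON, a list that holds one entry, the list of rows, each a list of 6 numbers: the shift along the tool's x, y, z in units of 30 mm (1.0 is 30 mm), then the turn, a rotation vector about the tool's x, y, z in units of 6 degrees (1.0 is 6 degrees). In form: [[[tx, ty, tz, rx, ry, rz], ...]]. A call has 1 to 12 rows; each row shifts and turns the pose as measured when the row begins, along the tool's axes as they then stand; what a row does not reach is not made up. A row lasts 1/12 s, in which the tool goes at most 41.7 mm and 7.16 degrees, less where a joint would pass 70% of its speed; a pose out of reach is approached as far as the arm can. A call is refused whole if a number of a shift passes 1 or a number of a turn 1, either way. A call with a gripper value outside its range is refused whole. OPENING is the gripper command: -1 is fully open, 1 is shut, values between are in proportion, set as the call begins (- or left out, the last holds). The fingers move at their own pace and stop on an object; the grip force is fixed at half the most. Time passes only in rows, so rows that do not move let the fingers close. It gives the time, the measured TCP pose, the force and the opening at its end, in the units of the state.
- ctrl.read_state(): the state, without advancing time (a new reading comes with each control period).
- ctrl.get_image(name): name is "scene" or "side" or "wrist"; returns a dict with "color" (384x512x3 uint8, red, green, blue), "depth" (384x512 float32, mm along the optical axis (not along the pixel's ray), 0 where there is no reading), "camera_matrix" (3x3 intrinsics, pixels), "R" (3x3) and "t" (3): a world point X has camera coordinates R X + t. Camera axes: x right, y down, z forward; pixel columns grow to the right and rows downward; lengths in mm; the calibration is good to about 2 mm. A picture is of the moment at which its call begins.
- ctrl.finish_job(): hands the job in, once; it reports no verdict.
Trained networks look in a picture, given as the dict that the camera call returned (one of the last four; its "shot" number tells which), for a name from the list of things; names that differ only in an ending like _2 or _b are one class to them, and where a whole thing is asked for, a point or a joint stands for the part that bears it (a point fixed in the world has none). Each returns a list of dicts, best first, with "conf" (0 to 1); they miss things now and then, are a little off and sometimes report something else, mostly with a low value. They report only what shows in the picture. A call takes as long as a camera call.
- ctrl.search_frame(query, picture): "extent" ([centre column, centre row, width, height] in pixels, round what is visible of it).
The state is a dict: "clock": time; "qpos": joint angles; "qd": joint speeds; "tau": joint torques, N m; "eef_pos": TCP position; "tool_rot": TCP orientation; "force": force on the tool from outside, world axes, zero at the start; "torque": the same for the moment, N m; "width": finger opening in mm.
Only numpy, scipy, OpenCV 4.12 (cv2) and the standard library are available. Lean on these libraries where they do the work, as an engineer would, in place of code of your own. Each camera call takes 0.05 s, during which the arm holds its last target. There are 200 camera calls.

## Working session

There is one attempt and no reset: what is moved stays moved. The work goes in short steps, Python scripts to look and compute and a shell command to move; the robot and the scene stay as the last step left them, time stands still between calls to the robot, and variables do not carry over. Pictures are saved under pics/ and viewed, about 12 in all and at most 16, crops included, and the job is handed in when it is done.

```bash
ls; mkdir -p pics; cat > h.py <<'E'
from cell import ctrl
import numpy as np, cv2
from scipy.spatial.transform import Rotation as Ro
def snap(cam,fn=None,crop=None,scale=1):
    p=ctrl.get_image(cam)
    if fn:
        im=cv2.cvtColor(p["color"],cv2.COLOR_RGB2BGR)
        if crop: c0,r0,c1,r1=crop; im=im[r0:r1,c0:c1]
        cv2.imwrite("pics/"+fn,cv2.resize(im,None,fx=scale,fy=scale,interpolation=cv2.INTER_CUBIC))
    return p
def cloud(p):
    d=p["depth"];K=np.array(p["camera_matrix"]);v,u=np.mgrid[:d.shape[0],:d.shape[1]]
    c=np.stack([(u-K[0,2])/K[0,0]*d,(v-K[1,2])/K[1,1]*d,d],-1)
    w=(c-np.array(p["t"]).ravel())@np.array(p["R"])
    w[d<=0]=np.nan
    return w
def proj(p,X):
    c=np.asarray(X)@np.array(p["R"]).T+np.array(p["t"]).ravel(); q=c@np.array(p["camera_matrix"]).T
    return q[...,:2]/q[...,2:]
def st():
    s=ctrl.read_state(); print({k:np.round(s[k],3).tolist() for k in("clock","eef_pos","tool_rot","force","width","qpos")})
    return s
E
python3 - <<'E'
from h import *
st()
ps={c:snap(c,c+"0.png") for c in("scene","side","wrist")}
a=np.hstack([cv2.imread(f"pics/{c}0.png") for c in("scene","side")])
for c in("scene","side"):
    p=ps[c]; w=cloud(p)
    print(c,np.round(-np.array(p["R"]).T@np.array(p["t"]).ravel()))
    for q in("frame","pen","prism0","keeper_knob","grip_a","cup","spirit","polish","dividers","loupe","brush"):
        for d in ctrl.search_frame(q,p)[:4]:
            e=d["extent"]; X=w[int(min(e[1],383)),int(min(e[0],511))]
            print(q,round(d["conf"],2),np.round(e).tolist(),np.round(X).tolist())
E
```

```text
pics
{'clock': 0.0, 'eef_pos': [247.929, 600.18, 230.392], 'tool_rot': [-3.14, 0.0, 2.75], 'force': [1.142, -0.824, 0.304], 'width': 85.473, 'qpos': [-1.245, 0.629, 0.038, 1.518, -0.027, 0.996, -0.02]}
scene [1342. -740.  893.]
frame 0.6 [170.0, 233.0, 137.0, 103.0] [517.0, -223.0, 13.0]
pen 0.69 [279.0, 168.0, 110.0, 65.0] [521.0, 211.0, 20.0]
prism0 0.75 [255.0, 176.0, 26.0, 23.0] [505.0, 113.0, 25.0]
prism0 0.69 [277.0, 165.0, 25.0, 21.0] [514.0, 208.0, 26.0]
prism0 0.63 [300.0, 156.0, 30.0, 16.0] [524.0, 310.0, 22.0]
keeper_knob 0.92 [166.0, 225.0, 75.0, 46.0] [498.0, -220.0, 28.0]
grip_a 0.77 [121.0, 239.0, 21.0, 20.0] [480.0, -347.0, 44.0]
grip_a 0.58 [198.0, 192.0, 18.0, 20.0] [468.0, -82.0, 51.0]
cup 0.68 [300.0, 225.0, 24.0, 42.0] [785.0, 1.0, 72.0]
spirit 0.89 [347.0, 175.0, 20.0, 42.0] [741.0, 262.0, 78.0]
spirit 0.61 [279.0, 165.0, 24.0, 21.0] [518.0, 208.0, 32.0]
polish 0.78 [245.0, 260.0, 20.0, 32.0] [761.0, -177.0, 54.0]
polish 0.33 [171.0, 237.0, 139.0, 100.0] [536.0, -231.0, 13.0]
dividers 0.44 [314.0, 198.0, 10.0, 14.0] [691.0, 181.0, 8.0]
dividers 0.36 [300.0, 225.
[... 670 characters left out ...]
 [290.0, 295.0, 91.0, 83.0] [488.0, -227.0, 29.0]
grip_a 0.63 [237.0, 254.0, 18.0, 30.0] [457.0, -87.0, 46.0]
grip_a 0.59 [329.0, 343.0, 33.0, 36.0] [467.0, -356.0, 48.0]
grip_a 0.27 [310.0, 186.0, 29.0, 33.0] [729.0, 0.0, 69.0]
cup 0.77 [311.0, 187.0, 29.0, 33.0] [729.0, -0.0, 63.0]
spirit 0.76 [250.0, 145.0, 16.0, 40.0] [716.0, 259.0, 71.0]
spirit 0.61 [326.0, 342.0, 31.0, 32.0] [466.0, -350.0, 47.0]
polish 0.62 [238.0, 254.0, 17.0, 24.0] [456.0, -87.0, 43.0]
dividers 0.58 [262.0, 180.0, 34.0, -0.0] [698.0, 169.0, 4.0]
loupe 0.84 [396.0, 263.0, 40.0, 38.0] [748.0, -272.0, 12.0]
loupe 0.2 [244.0, 228.0, 77.0, 39.0] [531.0, 1.0, 18.0]
brush 0.75 [247.0, 229.0, 80.0, 40.0] [533.0, -5.0, 19.0]
```

View pics/scene0.png

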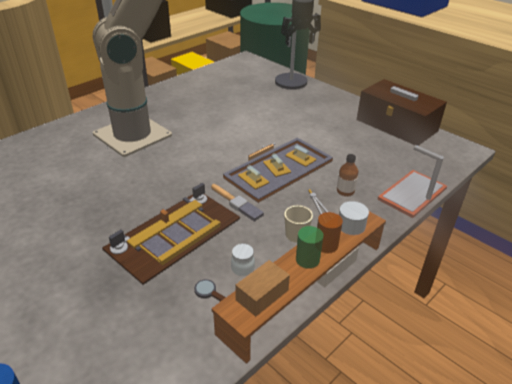

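View pics/side0.png

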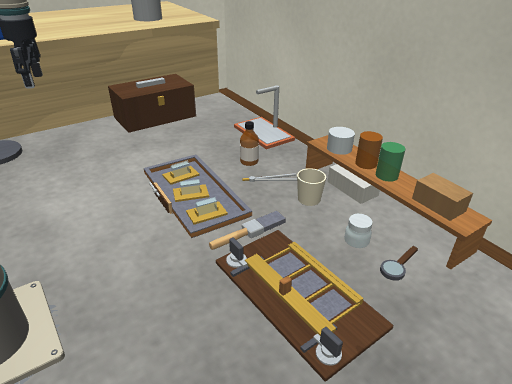

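```bash
cat >> h.py <<'E'
def to(target,yaw=None,rpy=None):
    "print shift in tool units (now axes) and rotvec units to reach target"
    s=ctrl.read_state(); R=Ro.from_euler("xyz",s["tool_rot"])
    d=R.inv().apply(np.array(target)-s["eef_pos"])/30
    print("shift",np.round(d,2))
    if yaw is not None: rpy=[np.pi,0,yaw]
    if rpy is not None: print("turn",np.round(np.degrees((R.inv()*Ro.from_euler("xyz",rpy)).as_rotvec())/6,2))
E
python3 - <<'E'
from h import *
for c in("scene","side"):
    p=snap(c); w=cloud(p); f=w.reshape(-1,3)
    m=(f[:,2]>52)&(f[:,2]<72)&(f[:,0]>380)&(f[:,0]<620)&(f[:,1]<-20)&(f[:,1]>-420)
    g=f[m]
    for lo,hi in((-420,-300),(-280,-160),(-140,-20)):
        h=g[(g[:,1]>lo)&(g[:,1]<hi)]; print(c,len(h),np.round(np.median(h,0)),np.round(h.min(0)),np.round(h.max(0)))
p=snap("wrist"); s=ctrl.read_state(); R=Ro.from_euler("xyz",s["tool_rot"]).as_matrix()
C=-np.array(p["R"]).T@np.array(p["t"]).ravel(); print("cam in tool",R.T@(C-s["eef_pos"])); print(np.round(R.T@np.array(p["R"]).T,2)); print(p["camera_matrix"])
to([560,250,330],yaw=np.pi)
E
```

```text
scene 95 [ 478. -354.   60.] [ 466. -374.   52.] [ 483. -333.   67.]
scene 45 [ 490. -214.   60.] [ 476. -221.   53.] [ 499. -206.   64.]
scene 72 [467. -77.  59.] [459. -95.  53.] [472. -55.  66.]
side 235 [ 469. -357.   62.] [ 465. -374.   52.] [ 479. -335.   66.]
side 100 [ 483. -217.   61.] [ 473. -222.   52.] [ 495. -207.   64.]
side 120 [459. -78.  62.] [455. -96.  52.] [467. -55.  66.]
cam in tool [  83.94424132    0.19710517 -143.42706038]
[[ 0.   -0.95 -0.32]
 [ 1.    0.    0.  ]
 [-0.   -0.32  0.95]]
[[264.86198271   0.         248.89814673]
 [  0.         264.86198271 191.87545685]
 [  0.           0.           1.        ]]
shift [-14.07  -6.84  -3.29]
turn [ 0.   -0.   -3.74]
```

```bash
python3 -m crank '[[[-0.94,-0.46,-0.25,0,0,0],[-0.94,-0.46,-0.25,0,0,0],[-0.94,-0.46,-0.25,0,0,0],[-0.94,-0.46,-0.25,0,0,0],[-0.94,-0.46,-0.25,0,0,0],[-0.94,-0.46,-0.25,0,0,0],[-0.94,-0.46,-0.25,0,0,0],[-0.94,-0.46,-0.25,0,0,0],[-0.94,-0.46,-0.25,0,0,0],[-0.94,-0.46,-0.25,0,0,0],[-0.94,-0.46,-0.25,0,0,0],[-0.94,-0.46,-0.25,0,0,0]]]' -1
python3 - <<'E'
from h import *
st(); to([560,250,330],yaw=np.pi); to([500,-215,330],yaw=np.pi)
E
```

```text
clock: 2.4
eef_pos: [501.0, 315.7, 321.4]
tool_rot: [3.141, -0.007, 2.769]
force: [1.0, 0.5, -0.1]
width: 85.2
{'clock': 2.4, 'eef_pos': [501.046, 315.679, 321.419], 'tool_rot': [3.141, -0.007, 2.769], 'force': [0.96, 0.503, -0.064], 'width': 85.237, 'qpos': [-0.648, 0.461, 0.066, 1.56, -0.039, 1.125, 0.626]}
shift [-2.63 -1.32 -0.31]
turn [ 0.02 -0.06 -3.56]
shift [ -6.41 -16.49  -0.34]
turn [ 0.02 -0.06 -3.56]
```

```bash
python3 -m crank '[[[0,-1,0,0,0,-0.9],[0,-1,0,0,0,-0.9],[0,-1,0,0,0,-0.9],[0,-1,0,0,0,-0.9],[0,-1,0,0,0,0],[0,-1,0,0,0,0],[0,-1,0,0,0,0],[0,-1,0,0,0,0],[0,-1,0,0,0,0],[0,-1,0,0,0,0],[0,-1,0,0,0,0],[0,-1,0,0,0,0]]]' >/dev/null
python3 -m crank '[[[0,-1,0,0,0,0],[0,-1,0,0,0,0],[0,-1,0,0,0,0],[0,-1,0,0,0,0],[0,-1,0,0,0,0],[0,-1,0,0,0,0],[0,-1,0,0,0,0]]]' > /dev/null
python3 - <<'E'
from h import *
s=st(); to([490,-215,330],yaw=np.pi)
p=snap("wrist","w1.png",scale=1.5); w=cloud(p)
for q in("keeper_knob","grip_a","frame"):
    for d in ctrl.search_frame(q,p)[:3]:
        e=d["extent"]; print(q,round(d["conf"],2),np.round(e),np.round(w[int(e[1])%384,int(e[0])%512]))
f=w.reshape(-1,3)
m=(f[:,2]>54)&(f[:,2]<70)&(f[:,0]>380)&(f[:,0]<620)&(f[:,1]<-20)&(f[:,1]>-420); g=f[m]
for lo,hi in((-420,-300),(-280,-160),(-140,-20)):
    h=g[(g[:,1]>lo)&(g[:,1]<hi)]
    if len(h): r=cv2.minAreaRect(h[:,:2].astype(np.float32)); print(len(h),np.round(np.median(h,0),1),r)
np.save("w1.npy",w)
E
```

```text
{'clock': 3.983, 'eef_pos': [485.225, -278.519, 323.861], 'tool_rot': [3.136, 0.011, -3.121], 'force': [0.184, -1.185, 0.76], 'width': 85.791, 'qpos': [0.364, 0.404, 0.166, 1.656, -0.085, 1.081, 2.148]}
shift [-0.2   2.11 -0.19]
turn [0.05 0.11 0.2 ]
keeper_knob 0.81 [289. 154. 140.  19.] [ 479. -216.   63.]
grip_a 0.81 [205. 142.  36.  22.] [ 464. -345.   59.]
grip_a 0.79 [373. 140.  50.  19.] [455. -90.  63.]
grip_a 0.4 [288. 156. 141.  24.] [ 480. -216.   64.]
frame 0.67 [291. 167. 217.  98.] [ 511. -203.   14.]
frame 0.23 [288. 157. 145.  25.] [ 482. -216.   62.]
216 [ 469.1 -352.2   63. ] ((470.1220397949219, -352.5531311035156), (12.16670036315918, 39.59836959838867), 3.753260374069214)
132 [ 481.9 -213.    62.2] ((482.9422607421875, -212.83763122558594), (22.124692916870117, 13.356863975524902), 4.522399425506592)
229 [458.8 -74.1  63. ] ((459.5785827636719, -73.6412353515625), (12.230504989624023, 39.331607818603516), 1.0266598463058472)
```

View pics/w1.png

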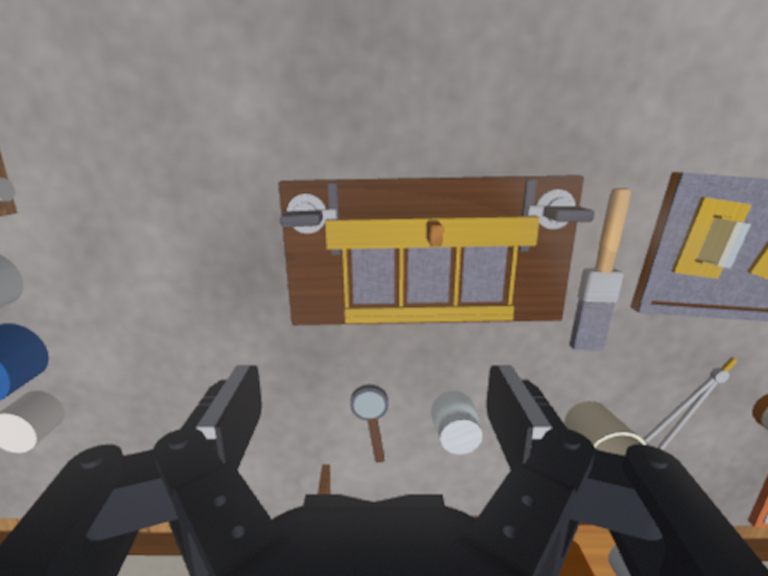

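```bash
python3 -m crank '[[[0.17,-0.83,0.4,0,0,0],[0.17,-0.83,0.4,0,0,0],[0.17,-0.83,0.4,0,0,0],[0,0,0.4,0,0,1],[0,0,0.4,0,0,1],[0,0,0.4,0,0,1],[0,0,0.4,0,0,1],[0,0,0.4,0,0,1],[0,0,0.4,0,0,1],[0,0,0.4,0,0,1],[0,0,0.4,0,0,1],[0,0,0.4,0,0,1]]]' >/dev/null
python3 -m crank '[[[0,0,0.4,0,0,1],[0,0,0.4,0,0,1],[0,0,0.4,0,0,1],[0,0,0.4,0,0,1],[0,0,0.4,0,0,1],[0,0,0.4,0,0,1],[0,0,0,0,0,0]]]' >/dev/null
python3 - <<'E'
from h import *
s=st(); to([470.1,-352.6,90],yaw=1.608)
E
```

```text
{'clock': 5.767, 'eef_pos': [492.46, -313.207, 100.541], 'tool_rot': [3.117, -0.03, 1.559], 'force': [0.374, 0.942, 0.406], 'width': 85.305, 'qpos': [0.242, 0.759, 0.486, 1.835, -0.592, 0.695, 1.071]}
shift [-1.33 -0.74  0.29]
turn [ 0.24 -0.28 -0.47]
```

```bash
python3 -m crank '[[[-0.65,-0.37,0,0.1,-0.1,-0.2],[-0.65,-0.37,0,0.1,-0.1,-0.2],[0,0,0,0,0,0]]]' >/dev/null
python3 - <<'E'
from h import *
s=st(); to([470.1,-352.6,37],yaw=1.608)
p=snap("wrist"); w=cloud(p); f=w.reshape(-1,3)
g=f[(f[:,2]>56)&(f[:,2]<68)&(f[:,0]>430)&(f[:,0]<510)&(f[:,1]<-300)&(f[:,1]>-420)]
print(len(g)); 
if len(g)>20: print(cv2.minAreaRect(g[:,:2].astype(np.float32)))
E
```

```text
{'clock': 6.017, 'eef_pos': [473.023, -346.565, 99.234], 'tool_rot': [3.137, -0.012, 1.621], 'force': [0.414, 0.215, 0.957], 'width': 85.439, 'qpos': [0.294, 0.767, 0.486, 1.819, -0.549, 0.699, 1.147]}
shift [-0.22 -0.12  2.07]
turn [ 0.04 -0.12  0.12]
776
((470.29571533203125, -351.708740234375), (11.81485652923584, 39.865447998046875), 4.283989906311035)
```

```bash
python3 -m crank '[[[-0.2,-0.1,0.5,0,-0.1,0.1],[0,0,0.5,0,0,0],[0,0,0.5,0,0,0],[0,0,0.5,0,0,0],[0,0,0,0,0,0]]]' 
python3 -m crank '[[[0,0,0,0,0,0],[0,0,0,0,0,0],[0,0,0,0,0,0],[0,0,0,0,0,0],[0,0,0,0,0,0],[0,0,0,0,0,0],[0,0,0,0,0,0],[0,0,0,0,0,0]]]' 1
python3 - <<'E'
from h import *
to([470.2,-352.2,37],yaw=1.608)
E
```

```text
clock: 6.48
eef_pos: [480.0, -342.2, 41.3]
tool_rot: [3.124, -0.009, 1.625]
force: [-0.2, -0.3, -0.6]
width: 85.5
clock: 7.15
eef_pos: [471.4, -339.7, 45.2]
tool_rot: [3.136, -0.015, 1.626]
force: [0.5, 1.6, 1.9]
width: 10.4
shift [-0.42 -0.06  0.27]
turn [ 0.05 -0.14  0.17]
```

```bash
python3 -m crank '[[[0,0,0,0,0,0],[0,0,0,0,0,0],[0,0,0,0,0,0],[-0.42,0,0.2,0,-0.1,0.1],[-0.1,0,0,0,0,0],[0,0,0,0,0,0]]]' 0.4
python3 - <<'E'
from h import *
to([470.2,-352.2,38],yaw=1.608)
E
```

```text
clock: 7.65
eef_pos: [475.6, -357.5, 39.9]
tool_rot: [3.131, 0.0, 1.617]
force: [0.0, -0.7, 0.3]
width: 25.7
shift [ 0.18 -0.17  0.06]
turn [0.1  0.   0.09]
```

```bash
python3 -m crank '[[[0.16,-0.15,0.05,0.1,0,0.1],[0,0,0,0,0,0]]]' 
python3 -m crank '[[[0,0,0,0,0,0],[0,0,0,0,0,0],[0,0,0,0,0,0],[0,0,0,0,0,0],[0,0,0,0,0,0]]]' 1
python3 - <<'E'
from h import *
to([470.2,-352.2,38],yaw=1.608)
E
```

```text
clock: 7.82
eef_pos: [470.2, -353.4, 37.7]
tool_rot: [-3.14, 0.0, 1.604]
force: [0.4, 0.4, 0.6]
width: 25.4
clock: 8.23
eef_pos: [471.4, -353.3, 37.9]
tool_rot: [-3.141, 0.002, 1.606]
force: [0.9, -1.5, -0.3]
width: 11.0
shift [ 0.04 -0.04 -0.  ]
turn [-0.    0.02 -0.02]
```

```bash
python3 -m crank '[[[0,0,0.15,0,0,0],[0,0,0.15,0,0,0],[0,0,0.1,0,0,0]]]'; python3 -m crank '[[[0,0,0.1,0,0,0],[0,0,0.1,0,0,0]]]'
```

```text
clock: 8.48
eef_pos: [471.6, -353.6, 31.2]
tool_rot: [3.139, -0.0, 1.606]
force: [-7.0, 7.9, 44.1]
width: 10.9
clock: 8.65
eef_pos: [471.5, -353.5, 31.5]
tool_rot: [3.135, -0.003, 1.605]
force: [-4.1, 4.0, 27.1]
width: 11.3
```

```bash
python3 -m crank '[[[0,0,0.06,0,0,-0.7],[0,0,0.06,0,0,-0.7],[0,0,0.06,0,0,-0.7],[0,0,0.06,0,0,-0.7]]]'; python3 -m crank '[[[0,0,0.06,0,0,-0.8],[0,0,0.06,0,0,-0.8],[0,0,0.06,0,0,-0.8],[0,0,0.06,0,0,-0.8]]]'
```

```text
clock: 8.98
eef_pos: [471.4, -353.6, 31.7]
tool_rot: [3.13, -0.001, 1.908]
force: [-1.4, 3.0, 19.0]
width: 10.8
clock: 9.32
eef_pos: [471.5, -353.7, 31.7]
tool_rot: [3.126, 0.005, 2.259]
force: [-2.2, 3.0, 18.3]
width: 10.3
```

```bash
python3 -m crank '[[[0,0,0.06,0.1,0,-0.9],[0,0,0.06,0.1,0,-0.9],[0,0,0.06,0,0,-0.9],[0,0,0.06,0,0,-0.9],[0,0,0.06,0,0,-0.9],[0,0,0.06,0,0,-0.9],[0,0,0.06,0,0,-0.9]]]'; python3 -m crank '[[[0,0,0.06,0,0,-0.6],[0,0,0.06,0,0,-0.4],[0,0,0.06,0,0,-0.4]]]'; python3 -c "
from h import *; print(ctrl.read_state()['torque'])"
```

```text
clock: 9.9
eef_pos: [472.0, -353.4, 31.7]
tool_rot: [-3.136, 0.007, 2.949]
force: [-3.1, 3.5, 17.8]
width: 10.9
clock: 10.15
eef_pos: [472.1, -353.4, 31.7]
tool_rot: [-3.137, 0.009, 3.098]
force: [-2.7, 3.3, 18.0]
width: 10.9
[ 0.74610096  0.6286458  -1.36559945]
```

```bash
python3 -m crank '[[[0,0,-0.12,0,0,0],[0,0,-0.12,0,0,0],[0,0,0,0,0,0]]]';  python3 -m crank '[[[0,0,0,0,0,0],[0,0,0,0,0,0],[0,0,0,0,0,0],[0,0,-1,0,0,0],[0,0,-1,0,0,0],[0,0,-0.6,0,0,0],[0,0,0,0,0,0]]]' 0.3
python3 - <<'E'
from h import *
st(); to([459.6,-73.6,120],yaw=1.608)
p=snap("wrist"); w=cloud(p); f=w.reshape(-1,3)
g=f[(f[:,2]>52)&(f[:,2]<68)&(f[:,0]>430)&(f[:,0]<510)&(f[:,1]<-300)&(f[:,1]>-420)]
print(len(g),np.median(g[:,2])); 
if len(g)>20: print(cv2.minAreaRect(g[:,:2].astype(np.float32)))
E
```

```text
clock: 10.4
eef_pos: [471.5, -353.0, 38.0]
tool_rot: [-3.14, 0.011, 3.086]
force: [2.3, -0.2, 0.9]
width: 10.9
clock: 10.98
eef_pos: [467.4, -351.0, 115.2]
tool_rot: [3.139, -0.0, 3.096]
force: [1.4, -0.7, 0.9]
width: 30.0
{'clock': 10.983, 'eef_pos': [467.402, -350.984, 115.169], 'tool_rot': [3.139, -0.0, 3.096], 'force': [1.37, -0.717, 0.89], 'width': 29.988, 'qpos': [0.557, 0.685, 0.063, 1.81, -0.069, 0.65, 2.186]}
shift [ 0.68  9.23 -0.14]
turn [ 0.02 -0.02 14.21]
704 63.27403034688707
((469.7213134765625, -352.3912658691406), (12.024999618530273, 39.67448806762695), 82.34544372558594)
```

```bash
python3 -m crank '[[[0.07,0.95,0,0,0,1],[0.07,0.95,0,0,0,0],[0.07,0.95,0,0,0,0],[0.07,0.95,0,0,0,0],[0.07,0.95,0,0,0,0],[0.07,0.95,0,0,0,0],[0.07,0.95,0,0,0,0],[0.07,0.95,0,0,0,0],[0.07,0.9,0,0,0,0],[0,0.6,0,0,0,0],[0,0,0,0,0,0]]]';  python3 -m crank '[[[0,0,0,0,0,1],[0,0,0,0,0,1],[0,0,0,0,0,1],[0,0,0,0,0,1],[0,0,0,0,0,1],[0,0,0,0,0,1],[0,0,0,0,0,1],[0,0,0,0,0,1],[0,0,0,0,0,1],[0,0,0,0,0,1],[0,0,0,0,0,1],[0,0,0,0,0,1]]]'
python3 - <<'E'
from h import *
to([459.6,-73.6,100],yaw=1.608)
E
```

```text
clock: 11.95
eef_pos: [479.0, -67.4, 103.1]
tool_rot: [-3.14, -0.019, 2.99]
force: [-0.1, -0.2, -0.4]
width: 30.1
clock: 12.95
eef_pos: [469.3, -76.2, 94.0]
tool_rot: [-3.101, 0.003, 1.677]
force: [-0.1, -0.3, -0.2]
width: 29.9
shift [ 0.12 -0.32 -0.19]
turn [-0.39  0.04  0.66]
```

```bash
python3 -m crank '[[[0.1,-0.3,-0.1,-0.3,0,0.6],[0,0,0,0,0,0],[0,0,0,0,0,0]]]'
python3 - <<'E'
from h import *
p=snap("wrist"); w=cloud(p); f=w.reshape(-1,3)
g=f[(f[:,2]>56)&(f[:,2]<68)&(f[:,0]>430)&(f[:,0]<510)&(f[:,1]<-20)&(f[:,1]>-130)]
print(len(g),np.median(g[:,2])); print(cv2.minAreaRect(g[:,:2].astype(np.float32)))
to([459.6,-73.6,38],yaw=1.608)
E
```

```text
clock: 13.2
eef_pos: [458.4, -77.1, 95.2]
tool_rot: [-3.129, 0.008, 1.608]
force: [1.6, 0.2, 0.2]
width: 29.9
835 63.272495800948654
((459.9157409667969, -71.1873779296875), (11.980813980102539, 39.195735931396484), 0.7774009704589844)
shift [0.13 0.09 1.9 ]
turn [-0.13  0.08 -0.  ]
```

```bash
python3 -m crank '[[[0.1,0.05,0.3,-0.1,0.1,0],[0,0,0.3,0,0,0],[0,0,0.2,0,0,0],[0,0,0,0,0,0]]]'
python3 - <<'E'
from h import *
to([459.8,-72.3,38],yaw=1.608)
E
```

```text
clock: 13.58
eef_pos: [461.0, -75.4, 69.1]
tool_rot: [-3.138, -0.002, 1.613]
force: [0.5, -0.4, 0.1]
width: 29.8
shift [ 0.1  -0.03  1.04]
turn [-0.03 -0.01  0.05]
```

```bash
python3 -m crank '[[[0.1,-0.03,0.3,0,0,0],[0,0,0.3,0,0,0],[0,0,0.3,0,0,0],[0,0,0.1,0,0,0],[0,0,0,0,0,0]]]'
python3 - <<'E'
from h import *
to([459.8,-72.3,38],yaw=1.608)
E
```

```text
clock: 14.0
eef_pos: [461.0, -73.4, 36.3]
tool_rot: [-3.137, -0.001, 1.614]
force: [0.5, -0.3, 0.0]
width: 30.1
shift [ 0.04 -0.04 -0.06]
turn [-0.04 -0.01  0.06]
```

```bash
python3 -m crank '[[[0,0,-0.05,0,0,0],[0,0,0,0,0,0],[0,0,0,0,0,0],[0,0,0,0,0,0],[0,0,0,0,0,0],[0,0,0,0,0,0]]]' 1
python3 -m crank '[[[0,0,0.12,0,0,0],[0,0,0.12,0,0,0],[0,0,0.06,0,0,0],[0,0,0.06,0,0,0]]]'
```

```text
clock: 14.5
eef_pos: [461.2, -73.6, 37.9]
tool_rot: [-3.137, -0.0, 1.615]
force: [0.6, -0.2, -4.0]
width: 11.2
clock: 14.83
eef_pos: [461.3, -73.7, 31.4]
tool_rot: [3.141, -0.003, 1.613]
force: [-6.1, 2.2, 32.2]
width: 10.8
```

```bash
python3 -m crank '[[[0,0,0.06,0,0,0.7],[0,0,0.06,0,0,0.7],[0,0,0.06,0,0,0.7],[0,0,0.06,0,0,0.7],[0,0,0.06,0,0,0.9],[0,0,0.06,0,0,0.9]]]'; python3 -m crank '[[[0,0,0.06,0,0,0.9],[0,0,0.06,0,0,0.9],[0,0,0.06,0,0,0.9],[0,0,0.06,0,0,0.9],[0,0,0.06,0,0,0.9],[0,0,0.06,0,0,0.9],[0,0,0.06,0,0,0.9]]]'
```

```text
clock: 15.33
eef_pos: [461.0, -73.7, 31.5]
tool_rot: [3.138, -0.017, 1.108]
force: [-5.1, 0.9, 25.6]
width: 11.0
clock: 15.92
eef_pos: [460.7, -73.6, 31.4]
tool_rot: [-3.13, -0.032, 0.411]
force: [-5.5, 1.5, 27.5]
width: 10.9
```

Then finish the turn, release, rise and verify.

```bash
python3 -m crank '[[[0,0,0.05,0,0.1,0.9],[0,0,0.05,0,0.1,0.8],[0,0,0.05,0,0,0.6],[0,0,0.05,0,0,0.4],[0,0,0.05,0,0,0.3]]]'; python3 -m crank '[[[0,0,-0.12,0,0,0],[0,0,-0.12,0,0,0],[0,0,0,0,0,0]]]'; python3 -m crank '[[[0,0,0,0,0,0],[0,0,0,0,0,0],[0,0,0,0,0,0],[0,0,-0.8,0,0,0],[0,0,-0.8,0,0,0],[0,0,-0.4,0,0,0],[0,0,0,0,0,0]]]' 0.3
python3 - <<'E'
from h import *
st()
p=snap("wrist"); w=cloud(p); f=w.reshape(-1,3)
g=f[(f[:,2]>50)&(f[:,2]<68)&(f[:,0]>430)&(f[:,0]<510)&(f[:,1]<-20)&(f[:,1]>-130)]
print(len(g),np.median(g[:,2])); print(cv2.minAreaRect(g[:,:2].astype(np.float32)))
to([482.9,-213,120],yaw=0.038)
E
```

```text
clock: 16.33
eef_pos: [461.4, -73.7, 31.4]
tool_rot: [-3.114, -0.057, 0.089]
force: [-5.5, 0.8, 23.9]
width: 11.2
clock: 16.58
eef_pos: [461.7, -73.1, 38.1]
tool_rot: [-3.116, -0.058, 0.107]
force: [1.8, -0.4, -3.9]
width: 10.6
clock: 17.17
eef_pos: [456.9, -75.8, 99.2]
tool_rot: [-3.113, -0.055, 0.095]
force: [-0.2, 0.5, 0.4]
width: 29.7
{'clock': 17.167, 'eef_pos': [456.943, -75.818, 99.16], 'tool_rot': [-3.113, -0.055, 0.095], 'force': [-0.217, 0.517, 0.42], 'width': 29.726, 'qpos': [-0.242, 0.653, 0.561, 2.196, -0.887, 0.49, -0.445]}
869 63.20444950747075
((461.0446472167969, -72.07633972167969), (39.652286529541016, 12.03751277923584), 11.988554000854492)
shift [ 0.47  4.62 -0.83]
turn [-0.29 -0.51  0.55]
```

```bash
python3 -m crank '[[[0.1,0.9,0,-0.15,-0.25,0.25],[0.1,0.9,0,-0.15,-0.25,0.25],[0.1,0.9,0,0,0,0],[0.1,0.9,0,0,0,0],[0.1,0.8,0,0,0,0],[0,0.2,0,0,0,0],[0,0,0,0,0,0]]]'
python3 - <<'E'
from h import *
p=snap("wrist"); w=cloud(p); f=w.reshape(-1,3)
g=f[(f[:,2]>56)&(f[:,2]<68)&(f[:,0]>430)&(f[:,0]<530)&(f[:,1]<-180)&(f[:,1]>-250)]
print(len(g),np.median(g[:,2])); print(cv2.minAreaRect(g[:,:2].astype(np.float32)))
to([482.9,-213,36],yaw=0.038)
E
```

```text
clock: 17.8
eef_pos: [478.1, -213.6, 90.6]
tool_rot: [-3.136, 0.007, 0.042]
force: [0.1, -0.9, -0.4]
width: 30.1
579 62.234637600661905
((484.162109375, -211.3419189453125), (22.00421714782715, 13.743501663208008), 2.7195050716400146)
shift [0.18 0.02 1.82]
turn [-0.06  0.07  0.04]
```

```bash
python3 -m crank '[[[0.2,-0.06,0.2,0,0.1,0],[0,0,0.4,0,0,0],[0,0,0.4,0,0,0],[0,0,0.4,0,0,0],[0,0,0.3,0,0,0],[0,0,0,0,0,0]]]'
python3 - <<'E'
from h import *
to([484,-211.9,36],yaw=0.038)
E
```

```text
clock: 18.35
eef_pos: [486.1, -204.4, 35.4]
tool_rot: [-3.136, -0.008, 0.046]
force: [-0.7, -4.2, -2.7]
width: 29.9
shift [-0.08  0.25 -0.02]
turn [-0.06 -0.08  0.08]
```

```bash
python3 -m crank '[[[-0.05,0.23,-0.05,0,0,0],[0,0,0,0,0,0]]]'
python3 -m crank '[[[0,0,0,0,0,0],[0,0,0,0,0,0],[0,0,0,0,0,0],[0,0,0,0,0,0]]]' 1
python3 -m crank '[[[-0.3,-0.01,0,0,0,0],[-0.3,-0.01,0,0,0,0],[-0.3,-0.01,0,0,0,0]]]'
python3 - <<'E'
from h import *
to([454.2,-212.9,36],yaw=0.038)
E
```

```text
clock: 18.52
eef_pos: [484.4, -208.8, 35.8]
tool_rot: [-3.132, -0.007, 0.048]
force: [0.0, -0.1, 0.2]
width: 29.7
clock: 18.85
eef_pos: [484.6, -212.4, 36.2]
tool_rot: [-3.14, -0.008, 0.044]
force: [0.3, -2.3, -2.8]
width: 13.0
clock: 19.1
eef_pos: [461.2, -213.3, 36.2]
tool_rot: [3.14, -0.015, 0.046]
force: [3.2, -3.0, -4.6]
width: 13.3
shift [-0.23 -0.02  0.  ]
turn [ 0.02 -0.14  0.08]
```

```bash
python3 -m crank '[[[-0.25,0,0,0,0,0],[-0.15,0,0,0,0,0],[-0.1,0,0,0,0,0],[0,0,0,0,0,0]]]'
python3 -m crank '[[[0,0,0,0,0,0],[0,0,0,0,0,0],[0,0,-0.8,0,0,0],[0,0,-0.8,0,0,0],[0,0,-0.8,0,0,0],[0,0,-0.6,0,0,0],[0,0,-0.6,0,0,0],[0,0,0,0,0,0]]]' 0
python3 - <<'E'
from h import *
st()
p=snap("wrist"); w=cloud(p); f=w.reshape(-1,3)
g=f[(f[:,2]>56)&(f[:,2]<68)&(f[:,0]>430)&(f[:,0]<530)&(f[:,1]<-180)&(f[:,1]>-250)]
print(len(g)); len(g)>9 and print(cv2.minAreaRect(g[:,:2].astype(np.float32)))
to([490,-211.9,230],yaw=0.038)
E
```

```text
clock: 19.43
eef_pos: [454.9, -213.6, 36.2]
tool_rot: [3.137, -0.031, 0.048]
force: [-1.6, -4.4, -0.5]
width: 12.9
clock: 20.1
eef_pos: [442.1, -204.6, 147.2]
tool_rot: [-3.125, -0.017, 0.053]
force: [0.1, -0.4, 0.0]
width: 42.6
{'clock': 20.1, 'eef_pos': [442.082, -204.641, 147.235], 'tool_rot': [-3.125, -0.017, 0.053], 'force': [0.118, -0.417, 0.0], 'width': 42.573, 'qpos': [-0.079, 0.632, 0.716, 2.067, -0.697, 0.69, -0.414]}
358
((454.509521484375, -212.3582305908203), (21.099342346191406, 13.812219619750977), 3.3796896934509277)
shift [ 1.64  0.31 -2.78]
turn [-0.17 -0.15  0.15]
```

```bash
python3 -m crank '[[[0.5,0.1,-0.9,-0.1,-0.1,0.1],[0.5,0.1,-0.9,0,0,0],[0,0,-0.9,0,0,0],[0,0,-0.3,0,0,0],[0,0,0,0,0,0],[0,0,0,0,0,0]]]'
cat > bays.py <<'E'
from h import *
st()
p=snap("wrist","w2.png",scale=1.5); w=cloud(p); f=w.reshape(-1,3)
A=np.array([470,-352.1]);B=np.array([460.5,-71.8]);O=(A+B)/2; yv=(B-A)/np.linalg.norm(B-A); xv=np.array([yv[1],-yv[0]])
q=np.c_[(f[:,:2]-O)@xv,(f[:,:2]-O)@yv,f[:,2]]
print("O",O,"yaw",np.arctan2(xv[1],xv[0]))
def prof(sel,ax,lo,hi,b=2):
    for a in np.arange(lo,hi,b):
        m=sel&(q[:,ax]>=a)&(q[:,ax]<a+b)
        if m.sum()>3: print(f"{a:.0f}:{np.median(q[m,2]):.1f}",end=" ")
    print()
for yc in(-66,0,66):
    prof(abs(q[:,1]-yc)<20,0,-40,145)
for yc in (0,): prof(abs(q[:,0]-70)<15,1,-125,125)
E
python3 bays.py
```

```text
clock: 20.65
eef_pos: [466.2, -203.2, 233.2]
tool_rot: [-3.122, 0.009, 0.046]
force: [0.5, 0.8, -1.1]
width: 42.6
{'clock': 20.65, 'eef_pos': [466.248, -203.168, 233.165], 'tool_rot': [-3.122, 0.009, 0.046], 'force': [0.549, 0.849, -1.139], 'width': 42.621, 'qpos': [-0.191, 0.565, 0.856, 1.904, -0.538, 0.94, -0.596]}
O [ 465.25 -211.95] yaw 0.033879290053181195
-40:0.4 -36:10.8 -34:12.1 -32:13.0 -30:13.0 -24:28.8 -22:28.4 -20:28.5 -18:28.8 -16:28.3 -14:28.7 -12:28.6 -10:28.7 -8:28.9 -6:28.6 -4:28.6 -2:28.5 0:28.9 2:28.6 4:28.6 6:28.4 8:20.9 10:12.5 12:315.5 14:318.8 16:12.8 18:12.6 20:12.7 22:12.7 24:17.4 26:17.7 28:16.2 30:12.8 32:13.3 34:13.1 36:13.3 38:13.1 40:13.2 42:13.2 44:13.5 46:13.3 48:13.1 50:13.2 52:13.2 54:13.3 56:13.3 58:13.3 60:13.2 62:13.2 64:13.1 66:13.6 68:13.4 70:13.2 72:13.3 74:13.3 76:13.1 78:13.1 80:13.1 82:13.2 84:13.3 86:13.3 88:13.3 90:13.0 92:13.1 94:13.3 96:13.2 98:12.7 100:13.4 102:13.3 104:13.2 106:13.2 108:13.2 110:13.2 112:26.2 114:27.1 116:27.0 118:27.3 120:27.1 122:27.7 124:28.2 126:28.1 128:28.0 130:28.0 132:12.7 134:12.5 136:12.5 138:12.6 140:10.9 14
[... 1908 characters left out ...]
13.0 -43:13.0 -41:12.8 -39:12.6 -37:12.5 -35:18.3 -33:18.6 -31:13.0 -29:12.9 -27:12.4 -25:13.0 -23:13.2 -21:13.2 -19:13.2 -17:13.2 -15:13.3 -13:13.3 -11:13.2 -9:13.2 -7:13.2 -5:13.2 -3:13.2 -1:13.3 1:13.2 3:13.2 5:13.1 7:13.4 9:13.2 11:13.1 13:13.4 15:13.4 17:13.3 19:13.2 21:13.2 23:12.8 25:13.0 27:12.6 29:12.8 31:18.4 33:18.9 35:18.3 37:12.7 39:12.9 41:13.5 43:13.2 45:13.0 47:13.4 49:13.2 51:13.6 53:13.0 55:13.4 57:13.2 59:13.2 61:13.5 63:13.2 65:13.3 67:13.2 69:13.1 71:13.2 73:13.4 75:13.5 77:13.3 79:13.6 81:13.5 83:13.4 85:13.4 87:13.0 89:13.2 91:13.1 93:12.9 95:12.9 97:17.7 99:18.8 101:18.4 103:13.0 105:12.6 107:12.3 109:12.5 111:13.0 113:12.6 115:12.9 117:12.7 119:12.6 121:12.8 123:12.8
```

View pics/w2.png

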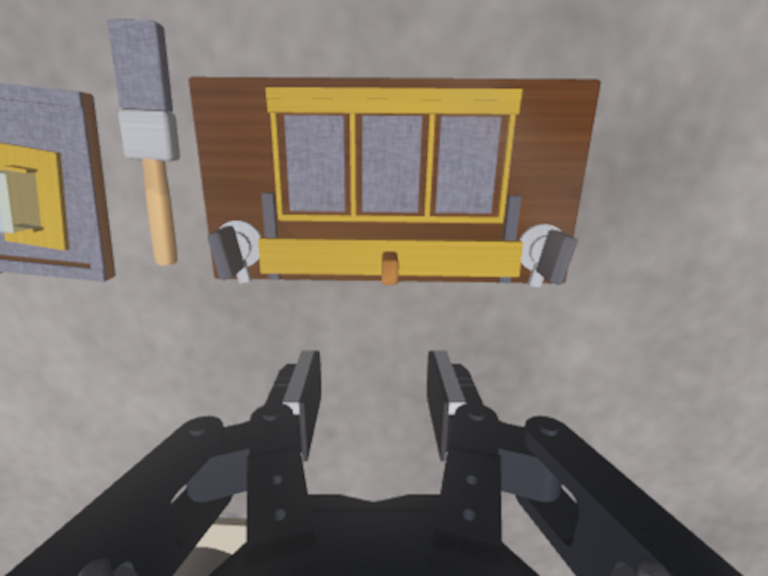

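```bash
python3 -m crank '[[[0,-1,-0.4,0,0,0],[0,-1,-0.4,0,0,0],[0,-1,-0.4,0,0,0],[0,-1,-0.4,0,0,0],[0,-1,-0.2,0,0,0],[0,-1,-0.2,0,0,0],[0,-1,0,0,0,0],[0,-1,0,0,0,0],[0,-1,0,0,0,0],[0,-1,0,0,0,0],[0,-1,0,0,0,0],[0,-1,0,0,0,0]]]' -1 >/dev/null
python3 -m crank '[[[0,-1,0,0,0,-1],[0,0,0,0,0,-1],[0,0,0,0,0,-1],[0,0,0,0,0,-1],[0,0,0,0,0,-1],[0,0,0,0,0,-1],[0,0,0,0,0,-1],[0,0,0,0,0,-1],[0,0,0,0,0,-1],[0,0,0,0,0,-1],[0,0,0,0,0,-1],[0,0,0,0,0,-1]]]' >/dev/null
python3 -m crank '[[[0,0,0,0,0,-1],[0,0,0,0,0,-1],[0,0,0,0,0,-1],[0,0,0,0,0,-1],[0,0,0,0,0,-1],[0,0,0,0,0,-1],[0,0,0,0,0,-1],[0,0,0,0,0,-1],[0,0,0,0,0,-1],[0,0,0,0,0,-1],[0,0,0,0,0,-1],[0,0,0,0,0,-1]]]' >/dev/null
python3 -m crank '[[[0,0,0,0,0,-1],[0,0,0,0,0,-1],[0,0,0,0,0,-1],[0,0,0,0,0,-1],[0,0,0,0,0,-1],[0,0,0,0,0,0]]]' >/dev/null
cat > pr.py <<'E'
from h import *
def prisms(p=None):
    "prism upright sides' top: points z 38..52 -> rects; foot from z 6..13"
    p=p or ctrl.get_image("wrist"); w=cloud(p)
    z=w[...,2]; inb=(w[...,0]>400)&(w[...,0]<650)&(w[...,1]>20)&(w[...,1]<400)
    m=((z>26)&(z<54)&inb).astype(np.uint8)
    n,L,S,C=cv2.connectedComponentsWithStats(m)
    out=[]
    for i in range(1,n):
        if S[i,4]<25: continue
        g=w[L==i]; r=cv2.minAreaRect(g[:,:2].astype(np.float32))
        c=np.median(g,0)
        ft=w[(z>7.5)&(z<14)&inb&(np.hypot(w[...,0]-r[0][0],w[...,1]-r[0][1])<60)]
        fr=cv2.minAreaRect(ft[:,:2].astype(np.float32)) if len(ft)>20 else None
        print(S[i,4],np.round(c),"top",np.round(g[:,2].max(),1),[np.round(v,1) for v in r],"foot",fr and [np.round(v,1) for v in fr])
    return p
E
python3 - <<'E'
from pr import *
s=st(); to([500,211,300],yaw=np.pi); p=snap("wrist","w3.png",scale=1.5); prisms(p)
E
```

```text
{'clock': 24.2, 'eef_pos': [390.707, 196.192, 232.019], 'tool_rot': [3.141, -0.155, -3.045], 'force': [-0.143, -1.103, 0.784], 'width': 85.299, 'qpos': [-0.533, 0.404, 0.069, 1.963, -0.105, 0.922, 1.27]}
shift [-3.28  0.14 -2.81]
turn [-0.07 -1.48  0.92]
860 [418. 237.  34.] top 36.7 [array([416. , 233.6]), array([124.8,  19.9]), np.float64(87.0)] foot [array([445.6, 228.5]), array([117. ,  58.3]), np.float64(78.2)]
489 [488. 122.  43.] top 48.7 [array([491.7, 120.2]), array([16.2, 51.6]), np.float64(83.0)] foot [array([490.2, 106.4]), array([83.6, 90.7]), np.float64(83.1)]
495 [495. 220.  43.] top 49.4 [array([497.5, 220.4]), array([16.1, 50. ]), np.float64(70.7)] foot [array([497.8, 220.8]), array([56.6, 90.3]), np.float64(71.2)]
370 [521. 314.  42.] top 49.2 [array([515.8, 318.8]), array([50.6, 16.4]), np.float64(0.5)] foot [array([516. , 318.7]), array([90.8, 56.1]), np.float64(0.5)]
```

View pics/w3.png

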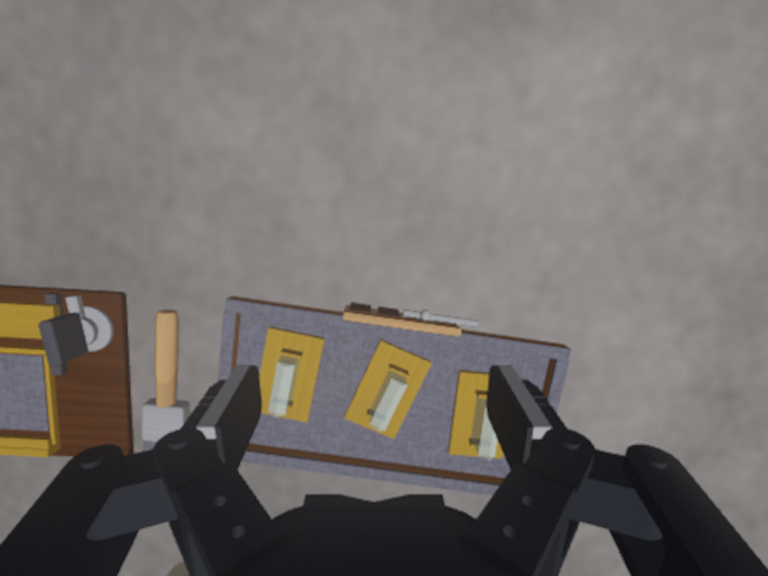

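```bash
python3 -m crank '[[[0,0,0,0,-0.75,1],[0,0,0,0,-0.75,1],[0,0,0,0,0,0]]]' 0 >/dev/null
python3 - <<'E'
from h import *
st(); to([491.7,120.2,90],yaw=3.02)
E
```

```text
{'clock': 24.5, 'eef_pos': [389.624, 194.435, 228.774], 'tool_rot': [-3.123, -0.007, 3.019], 'force': [-1.482, -0.422, -0.99], 'width': 51.913, 'qpos': [-0.654, 0.342, 0.157, 2.077, -0.061, 0.744, 0.987]}
shift [-3.71 -1.95  4.64]
turn [-0.18 -0.07 -0.01]
```

```bash
python3 -m crank '[[[-0.75,-0.4,0.6,0,0,0],[-0.75,-0.4,0.6,0,0,0],[-0.75,-0.4,0.6,0,0,0],[-0.75,-0.4,0.6,-0.1,0,0],[-0.75,-0.4,0.6,-0.1,0,0],[0,0,0.6,0,0,0],[0,0,0.5,0,0,0],[0,0,0,0,0,0]]]' 0 >/dev/null
python3 - <<'E'
from pr import *
st(); prisms(); to([491.7,120.2,60],yaw=3.02)
E
```

```text
{'clock': 25.167, 'eef_pos': [496.984, 118.872, 96.863], 'tool_rot': [3.134, -0.019, 3.029], 'force': [-0.578, 0.77, 0.886], 'width': 43.008, 'qpos': [-0.337, 0.646, 0.085, 2.008, -0.134, 0.508, 1.307]}
2954 [419. 238.  34.] top 38.0 [array([416.1, 234.3]), array([126.5,  20. ]), np.float64(87.0)] foot [array([447.9, 211.8]), array([99.9, 40.8]), np.float64(48.9)]
1690 [495. 218.  42.] top 49.0 [array([498. , 220.7]), array([17.6, 50.3]), np.float64(71.5)] foot [array([498.1, 220.8]), array([57.5, 90.1]), np.float64(71.4)]
1262 [489. 120.  44.] top 49.2 [array([491.9, 120.3]), array([15.9, 51. ]), np.float64(83.3)] foot [array([490.2, 106.6]), array([84. , 89.8]), np.float64(83.6)]
2060 [513. 313.  41.] top 49.0 [array([516.2, 318.2]), array([18.4, 51.3]), np.float64(88.8)] foot [array([516.2, 319.5]), array([91. , 58.8]), np.float64(0.2)]
shift [0.16 0.01 1.27]
turn [ 0.07 -0.18  0.09]
```

```bash
python3 -m crank '[[[0.12,0.01,0.4,0,-0.1,0.1],[0.05,0,0.4,0,0,0],[0,0,0.4,0,0,0],[0,0,0.3,0,0,0],[0,0,0,0,0,0]]]' >/dev/null
python3 - <<'E'
from h import *
st(); to([491.9,120.3,13],yaw=3.025)
E
```

```text
{'clock': 25.633, 'eef_pos': [493.561, 122.519, 54.334], 'tool_rot': [3.131, -0.007, 3.021], 'force': [-0.715, 0.052, 0.631], 'width': 42.648, 'qpos': [-0.334, 0.716, 0.066, 2.046, -0.15, 0.387, 1.306]}
shift [ 0.04 -0.1   1.38]
turn [ 0.11 -0.07 -0.04]
```

```bash
python3 -m crank '[[[0.04,-0.08,0.4,0.1,-0.05,0],[0,0,0.4,0,0,0],[0,0,0.3,0,0,0],[0,0,0.2,0,0,0],[0,0,0,0,0,0]]]' >/dev/null
python3 - <<'E'
from h import *
st(); to([491.9,120.3,13],yaw=3.025)
E
```

```text
{'clock': 26.05, 'eef_pos': [494.929, 122.572, 17.278], 'tool_rot': [3.138, 0.002, 3.024], 'force': [-0.302, 0.566, -0.214], 'width': 42.605, 'qpos': [-0.336, 0.786, 0.06, 2.058, -0.153, 0.298, 1.306]}
shift [ 0.09 -0.09  0.14]
turn [ 0.04  0.02 -0.01]
```

```bash
python3 -m crank '[[[0.08,-0.09,0.12,0,0,0],[0,0,0,0,0,0],[0,0,0,0,0,0]]]'
python3 -m crank '[[[0,0,0,0,0,0],[0,0,0,0,0,0],[0,0,0,0,0,0],[0,0,0,0,0,0],[0,0,0,0,0,0],[0,0,0,0,0,0]]]' 1
python3 -m crank '[[[0,0,-0.5,0,0,0],[0,0,-0.5,0,0,0],[0,0,-0.5,0,0,0],[0,0,-0.5,0,0,0],[0,0,0,0,0,0]]]'
python3 - <<'E'
from h import *
to([540.7,-209.2,100],yaw=np.pi+0.035)
to([542.9,-275.2,100],yaw=np.pi+0.035)
E
```

```text
clock: 26.3
eef_pos: [492.8, 120.2, 14.3]
tool_rot: [3.137, 0.004, 3.024]
force: [-0.3, -0.9, -0.4]
width: 42.5
clock: 26.8
eef_pos: [492.9, 120.0, 15.3]
tool_rot: [3.137, 0.004, 3.024]
force: [0.7, -0.7, -2.3]
width: 14.8
clock: 27.22
eef_pos: [490.4, 119.3, 75.3]
tool_rot: [3.139, -0.001, 3.024]
force: [-0.2, -0.3, -2.8]
width: 14.5
shift [ -2.95 -10.68  -0.85]
turn [ 0.03 -0.01 -1.46]
shift [ -3.28 -12.85  -0.86]
turn [ 0.03 -0.01 -1.46]
```

```bash
python3 -m crank '[[[-1,-0.3,-0.1,0,0,0],[-1,-0.6,0,0,0,-0.2],[-0.5,-1,0,0,0,-0.2],[-0.1,-1,0,0,0,-0.2],[0,-1,0,0,0,-0.2],[0,-1,0,0,0,-0.2],[0,-1,0,0,0,-0.2],[0,-1,0,0,0,-0.2],[0,-1,0,0,0,0],[0,-1,0,0,0,0],[0,-1,0,0,0,0],[0,-1,0,0,0,0]]]'
python3 - <<'E'
from h import *
to([542.9,-275.2,80],yaw=np.pi+0.035)
E
```

```text
clock: 28.22
eef_pos: [563.0, -216.2, 63.1]
tool_rot: [3.127, -0.012, -3.084]
force: [1.3, 0.5, -3.4]
width: 15.1
shift [ 0.79 -1.92 -0.58]
turn [ 0.13 -0.12  0.22]
```

```bash
cat > bay.py <<'E'
from h import *
PSI=0.035
BAY=[(542.9,-275.2),(540.7,-209.2),(538.5,-143.0)]
def tgt(k,xt,zt,th,gx=1.0,gz=12.3,fl=12.3):
    Rp=Ro.from_euler("z",PSI)*Ro.from_euler("y",np.radians(th))
    c=np.array([*BAY[k],fl]); tip=c+Ro.from_euler("z",PSI).apply([xt,0,zt])
    pos=tip+Rp.apply([-45+gx,0,gz]); rpy=(Rp*Ro.from_euler("xyz",[np.pi,0,np.pi])).as_euler("xyz")
    print("target",np.round(pos,1),np.round(rpy,3)); to(pos,rpy=rpy); return pos,rpy
def held(p=None):
    "foot in hand, tool frame"
    p=p or ctrl.get_image("wrist"); s=ctrl.read_state(); w=cloud(p)
    R=Ro.from_euler("xyz",s["tool_rot"]).as_matrix(); q=(w-s["eef_pos"])@R
    col=p["color"].astype(int)
    m=(abs(q[...,1])<35)&(q[...,0]>10)&(q[...,0]<70)&(q[...,2]>-8)&(q[...,2]<20)
    g=q[m]; 
    if len(g)<20: print("none",len(g)); return
    r=cv2.minAreaRect(g[:,:2].astype(np.float32)); A=np.c_[g[:,:2],np.ones(len(g))]
    c=np.linalg.lstsq(A,g[:,2],rcond=None)[0]
    print("held n",len(g),"x",np.round(np.percentile(g[:,0],[1,50,99]),1),"y",np.round(np.percentile(g[:,1],[1,50,99]),1),"z",np.round(np.percentile(g[:,2],[1,50,99]),1),"slope",np.round(np.degrees(c[:2]),1),"z0",round(c[2],1),"ang",round(r[2],1))
E
python3 -m crank '[[[0.5,-0.9,-0.5,0.1,-0.1,0.1],[0.3,-0.9,-0.2,0,0,0.1],[0,-0.1,0,0,0,0],[0,0,0,0,0,0]]]'
python3 - <<'E'
from bay import *
held(); tgt(0,33,30,8)
E
```

```text
clock: 28.55
eef_pos: [537.0, -287.6, 78.6]
tool_rot: [-3.142, -0.007, -3.118]
force: [-1.1, 1.0, -2.2]
width: 14.8
held n 5000 x [10.7 30.8 45.7] y [-26.3   0.8  28.5] z [-7.4  5.3  9.5] slope [3.2 0.1] z0 2.8 ang 90.0
target [ 534.  -275.5   60.6] [ 3.142 -0.14  -3.107]
shift [0.07 0.43 0.59]
turn [-0.    1.26 -0.11]
```

```bash
python3 -m crank '[[[0,0.2,0.1,0,0.6,-0.1],[0,0.2,0.1,0,0.6,0],[0,0,0,0,0,0]]]'
python3 - <<'E'
from bay import *
held(); tgt(0,33,30,8); tgt(0,33,1.5,8)
E
```

```text
clock: 28.85
eef_pos: [534.1, -273.9, 70.0]
tool_rot: [3.139, -0.14, -3.108]
force: [1.4, 0.9, -3.3]
width: 14.7
held n 4991 x [10.6 30.7 45.4] y [-26.2   0.9  28.6] z [-7.1  5.5  9.8] slope [3.6 0.1] z0 2.9 ang 0.1
target [ 534.  -275.5   60.6] [ 3.142 -0.14  -3.107]
shift [-0.07 -0.04  0.31]
turn [ 0.02  0.   -0.01]
target [ 534.  -275.5   32.1] [ 3.142 -0.14  -3.107]
shift [-0.2  -0.04  1.25]
turn [ 0.02  0.   -0.01]
```

```bash
python3 -m crank '[[[-0.07,-0.06,0.35,0,0,0],[-0.06,0,0.35,0,0,0],[-0.06,0,0.3,0,0,0],[0,0,0,0,0,0],[0,0,0,0,0,0]]]'
python3 - <<'E'
from bay import *
tgt(0,33,1.5,8); st()
E
```

```text
clock: 29.32
eef_pos: [533.2, -274.8, 35.1]
tool_rot: [3.138, -0.138, -3.106]
force: [0.8, 0.2, -2.4]
width: 15.0
target [ 534.  -275.5   32.1] [ 3.142 -0.14  -3.107]
shift [-0.04 -0.03  0.09]
turn [0.03 0.02 0.01]
{'clock': 29.317, 'eef_pos': [533.194, -274.76, 35.062], 'tool_rot': [3.138, -0.138, -3.106], 'force': [0.835, 0.209, -2.446], 'width': 14.973, 'qpos': [0.388, 0.869, 0.016, 1.675, 0.064, 0.726, 1.955]}
```

```bash
python3 -m crank '[[[-0.04,-0.03,0.08,0,0,0],[0,0,0,0,0,0]]]'
python3 - <<'E'
from bay import *
tgt(0,45,1.5,8)
E
```

```text
clock: 29.48
eef_pos: [533.2, -276.1, 32.0]
tool_rot: [3.138, -0.139, -3.107]
force: [0.5, -0.2, -3.1]
width: 14.9
target [ 546.  -275.1   32.1] [ 3.142 -0.14  -3.107]
shift [-0.42  0.02 -0.06]
turn [ 0.04  0.01 -0.  ]
```

```bash
python3 -m crank '[[[-0.2,0.01,-0.03,0,0,0],[-0.2,0.01,-0.03,0,0,0],[0,0,0,0,0,0]]]'
python3 - <<'E'
from bay import *
tgt(0,45,1.5,8)
E
```

```text
clock: 29.73
eef_pos: [546.6, -276.0, 32.9]
tool_rot: [3.138, -0.137, -3.108]
force: [1.3, 0.4, -5.3]
width: 15.1
target [ 546.  -275.1   32.1] [ 3.142 -0.14  -3.107]
shift [0.02 0.03 0.03]
turn [ 0.03  0.02 -0.02]
```

```bash
python3 - <<'E'
from bay import *
tgt(0,45.2,1.5,4); tgt(0,45.2,0.3,0)
E
```

```text
target [ 545.1 -275.1   29.1] [ 3.142 -0.07  -3.107]
shift [0.03 0.03 0.13]
turn [ 0.03 -0.64 -0.02]
target [ 544.1 -275.2   24.9] [ 3.142  0.    -3.107]
shift [0.05 0.03 0.28]
turn [ 0.03 -1.31 -0.02]
```

```bash
python3 -m crank '[[[0.02,0.02,0.06,0,-0.35,0],[0.02,0,0.07,0,-0.35,0],[0.01,0,0.07,0,-0.35,0],[0.01,0,0.07,0,-0.3,0],[0,0,0,0,0,0]]]'
python3 - <<'E'
from bay import *
tgt(0,45.2,0.3,0); held()
E
```

```text
clock: 30.15
eef_pos: [543.7, -276.5, 25.6]
tool_rot: [3.141, 0.006, -3.107]
force: [-1.3, 0.2, -2.5]
width: 14.8
target [ 544.1 -275.2   24.9] [ 3.142  0.    -3.107]
shift [-0.02  0.05  0.02]
turn [ 0.01  0.06 -0.01]
held n 10708 x [11.  43.2 69.5] y [-33.8   0.3  34.3] z [-6.6  6.7 13.9] slope [7.2 0.3] z0 2.3 ang 90.0
```

Flat. Lower to contact, open partly, rise and look.

```bash
python3 -m crank '[[[0,0.02,0.04,0,-0.05,0],[0,0,0.03,0,0,0]]]'; python3 -m crank '[[[0,0,0,0,0,0],[0,0,0,0,0,0],[0,0,0,0,0,0],[0,0,-0.5,0,0,0],[0,0,-0.8,0,0,0],[0,0,-0.8,0,0,0],[0,0,-0.8,0,0,0],[0,0,-0.8,0,0,0],[0,0,0,0,0,0]]]' 0.3
cat > seat.py <<'E'
from bay import *
def seats(p=None):
    p=p or ctrl.get_image("wrist"); w=cloud(p)
    for k,b in enumerate(BAY):
        q=(w-np.array([*b,12]))@Ro.from_euler("z",PSI).as_matrix()
        inb=(abs(q[...,0])<50)&(abs(q[...,1])<31)
        m=inb&(q[...,2]>25)&(q[...,2]<50); n=m.sum()
        if n<30: print(k,"empty",n); continue
        r=cv2.minAreaRect(q[m][:,:2].astype(np.float32))
        f=q[inb&(q[...,0]<0)&(q[...,2]<11)&(q[...,2]>4)&(abs(q[...,1])<27)]; 
        c=np.linalg.lstsq(np.c_[f[:,:2],np.ones(len(f))],f[:,2],rcond=None)[0]
        fy=q[inb&(q[...,2]>5.3)&(q[...,2]<9)&(abs(q[...,0]+15)<15)][:,1]; fx=f[:,0]
        print(k,n,"prism",[np.round(v,1) for v in r],"top",round(q[m][:,2].max(),1),"foot top z",np.round(np.median(f[:,2]),1),"slope",np.round(c[:2],3),"x tail",np.round(fx.min(),1),"y",np.round(np.percentile(fy,[1,99]),1))
    return p
if __name__=="__main__": seats()
E
python3 - <<'E'
from seat import *
seats(); st(); to([498,220.6,100],yaw=np.pi-0.325)
E
```

```text
clock: 30.37
eef_pos: [545.7, -276.2, 24.5]
tool_rot: [-3.141, 0.012, -3.106]
force: [-2.5, 0.8, 2.6]
width: 14.9
clock: 31.12
eef_pos: [550.2, -274.8, 140.9]
tool_rot: [-3.14, 0.017, -3.102]
force: [-0.0, 0.4, 0.6]
width: 29.8
0 957 prism [array([ 1.3, -0.5]), array([16. , 50.3]), np.float64(90.0)] top 46.0 foot top z 6.7 slope [0.009 0.   ] x tail -50.0 y [-28.2  30.7]
1 empty 0
2 empty 0
{'clock': 31.167, 'eef_pos': [549.385, -274.296, 139.113], 'tool_rot': [-3.141, 0.015, -3.102], 'force': [0.987, -0.322, -0.406], 'width': 29.971, 'qpos': [0.448, 0.679, -0.044, 1.722, 0.032, 0.727, 2.001]}
shift [ 1.07 16.55  1.28]
turn [0.02 0.14 3.48]
```

```bash
python3 -m crank '[[[0.05,1,0,0,0,0],[0.05,1,0,0,0,0],[0.05,1,0,0,0,0],[0.05,1,0,0,0,0],[0.05,1,0,0,0,0],[0.05,1,0,0,0,0],[0.05,1,0,0,0,0],[0.1,1,0,0,0,0],[0.1,1,0,0,0,0],[0.1,1,0,0,0,0],[0.1,1,0,0,0,0],[0.1,1,0,0,0,0]]]' 0 >/dev/null;  python3 -m crank '[[[0,1,0,0,0,0.6],[0,1,0,0,0,0.6],[0,0.8,0,0,0,0.6],[0,0.3,0,0,0,0.6],[0,0,0,0,0,0.6],[0,0,0,0,0,0.4],[0,0,0,0,0,0]]]' 
python3 - <<'E'
from pr import *
prisms(); to([498,220.6,90],yaw=2.815)
E
```

```text
clock: 32.75
eef_pos: [507.3, 201.3, 122.8]
tool_rot: [-3.138, 0.005, 2.813]
force: [0.5, 0.3, 0.2]
width: 42.7
2399 [419. 241.  34.] top 37.5 [array([416.2, 233.9]), array([124.5,  19.7]), np.float64(87.0)] foot [array([443.8, 228.8]), array([65.8, 59.5]), np.float64(5.5)]
1438 [513. 316.  42.] top 49.1 [array([515.8, 319.1]), array([16.9, 50.7]), np.float64(89.7)] foot [array([516. , 334.7]), array([90.7, 87.1]), np.float64(0.5)]
1072 [495. 221.  43.] top 48.9 [array([498. , 220.8]), array([16. , 50.6]), np.float64(71.2)] foot [array([497.9, 221. ]), array([56.1, 90.1]), np.float64(71.3)]
shift [0.5  0.52 1.09]
turn [-0.03  0.04 -0.  ]
```

```bash
python3 -m crank '[[[0.25,0.26,0.4,0,0,0],[0.25,0.26,0.4,0,0,0],[0,0,0.5,0,0,0],[0,0,0.5,0,0,0],[0,0,0.2,0,0,0],[0,0,0,0,0,0]]]' >/dev/null
python3 - <<'E'
from h import *
st(); to([498,220.9,14],yaw=2.815)
E
```

```text
{'clock': 33.3, 'eef_pos': [498.56, 219.161, 59.264], 'tool_rot': [-3.137, 0.005, 2.82], 'force': [-0.159, 0.119, -0.431], 'width': 42.634, 'qpos': [-0.549, 0.738, 0.121, 1.952, -0.168, 0.46, 0.94]}
shift [0.04 0.06 1.51]
turn [-0.04  0.05  0.04]
```

```bash
python3 -m crank '[[[0.05,0.06,0.4,0,0,0],[0,0,0.4,0,0,0],[0,0,0.4,0,0,0],[0,0,0.25,0,0,0],[0,0,0,0,0,0]]]' >/dev/null
python3 - <<'E'
from h import *
st(); to([498,220.9,14],yaw=2.815)
E
```

```text
{'clock': 33.717, 'eef_pos': [499.42, 220.402, 13.074], 'tool_rot': [-3.139, 0.008, 2.819], 'force': [-0.217, -0.286, 0.464], 'width': 42.525, 'qpos': [-0.535, 0.819, 0.098, 1.962, -0.18, 0.365, 0.948]}
shift [ 0.05  0.   -0.03]
turn [-0.03  0.07  0.04]
```

```bash
python3 -m crank '[[[0.04,0,-0.03,0,0,0],[0,0,0,0,0,0]]]'
python3 -m crank '[[[0,0,0,0,0,0],[0,0,0,0,0,0],[0,0,0,0,0,0],[0,0,0,0,0,0],[0,0,0,0,0,0],[0,0,0,0,0,0]]]' 1
python3 -m crank '[[[0,0,-0.5,0,0,0],[0,0,-0.5,0,0,0],[0,0,-0.5,0,0,0],[0,0,-0.5,0,0,0],[0,0,0,0,0,0]]]'
python3 - <<'E'
from bay import *
held(); to([540.7,-209.2,85],yaw=np.pi+0.035)
E
```

```text
clock: 33.88
eef_pos: [498.1, 220.4, 13.5]
tool_rot: [-3.138, 0.007, 2.819]
force: [0.5, 0.5, 0.1]
width: 43.0
clock: 34.38
eef_pos: [498.9, 220.9, 15.3]
tool_rot: [-3.14, 0.009, 2.819]
force: [0.2, 0.1, -1.9]
width: 15.0
clock: 34.8
eef_pos: [496.5, 220.3, 75.6]
tool_rot: [-3.136, 0.005, 2.819]
force: [0.4, 0.7, -3.2]
width: 14.9
held n 4832 x [10.6 31.3 45.3] y [-26.8   0.8  28. ] z [-7.5  3.5  8.4] slope [ 2.3 -0.2] z0 2.0 ang 0.0
shift [ -5.95 -13.1   -0.25]
turn [-0.07  0.03 -3.41]
```

```bash
python3 -m crank '[[[-1,-0.3,-0.1,0,0,-0.5],[-0.8,-0.6,-0.1,0,0,-0.5],[-0.3,-1,0,0,0,-0.5],[0,-1,-0.1,0,0,-0.5],[0,-1,-0.1,0,0,-0.5],[0,-1,-0.1,0,0,-0.4],[0,-1,0,0,0,-0.4],[0,-1,0,0,0,-0.2],[0,-1,0,0,0,0],[0,-1,0,0,0,0],[0,-1,0,0,0,0],[0,-1,0,0,0,0]]]'
python3 - <<'E'
from h import *
to([540.7,-209.2,85],yaw=np.pi+0.035)
E
```

```text
clock: 35.85
eef_pos: [538.7, -123.4, 76.5]
tool_rot: [3.138, -0.015, -3.057]
force: [0.3, 0.3, -2.5]
width: 15.1
shift [ 0.18 -2.86 -0.29]
turn [ 0.03 -0.14  0.47]
```

```bash
python3 -m crank '[[[0.15,-0.9,-0.1,0,0.4,0.2],[0.15,-0.9,0,0,0.4,0.2],[0.1,-0.8,0,0,0.4,0],[0,0,0,0,0,0],[0,0,0,0,0,0]]]'
python3 - <<'E'
from bay import *
tgt(1,33,30,8); tgt(1,33,1.5,8)
E
```

```text
clock: 36.27
eef_pos: [525.8, -216.2, 73.3]
tool_rot: [-3.141, -0.154, -3.115]
force: [0.5, 0.2, -3.0]
width: 15.1
target [ 531.8 -209.5   60.6] [ 3.142 -0.14  -3.107]
shift [-0.27  0.22  0.39]
turn [ 0.   -0.13 -0.08]
target [ 531.8 -209.5   32.1] [ 3.142 -0.14  -3.107]
shift [-0.41  0.22  1.33]
turn [ 0.   -0.13 -0.08]
```

```bash
python3 -m crank '[[[-0.27,0.2,0.3,0,-0.13,-0.08],[-0.05,0,0.35,0,0,0],[-0.06,0,0.35,0,0,0],[-0.03,0,0.2,0,0,0],[0,0,0,0,0,0],[0,0,0,0,0,0]]]'
python3 - <<'E'
from bay import *
tgt(1,33,1.5,8)
E
```

```text
clock: 36.77
eef_pos: [531.1, -208.4, 30.1]
tool_rot: [3.14, -0.142, -3.105]
force: [-1.5, -0.9, 5.5]
width: 14.9
target [ 531.8 -209.5   32.1] [ 3.142 -0.14  -3.107]
shift [-0.01 -0.04 -0.07]
turn [ 0.01 -0.03  0.02]
```

```bash
python3 -m crank '[[[0,-0.03,-0.07,0,0,0],[0,0,0,0,0,0],[-0.2,0,-0.03,0,0,0],[-0.2,0,-0.03,0,0,0],[0,0,0,0,0,0]]]'
python3 - <<'E'
from bay import *
tgt(1,45,1.5,8); tgt(1,45.2,0.3,0)
E
```

```text
clock: 37.18
eef_pos: [543.3, -208.0, 32.8]
tool_rot: [3.139, -0.145, -3.104]
force: [0.4, -1.4, -5.1]
width: 14.8
target [ 543.8 -209.1   32.1] [ 3.142 -0.14  -3.107]
shift [-0.02 -0.04  0.02]
turn [ 0.02 -0.05  0.03]
target [ 541.9 -209.2   24.9] [ 3.142  0.    -3.107]
shift [ 0.01 -0.04  0.27]
turn [ 0.02 -1.38  0.02]
```

```bash
python3 -m crank '[[[-0.02,-0.03,0.06,0,-0.35,0],[0.01,0,0.07,0,-0.35,0],[0.01,0,0.07,0,-0.35,0],[0.01,0,0.07,0,-0.35,0],[0,0,0,0,0,0]]]'
python3 -m crank '[[[0,0,0.04,0,0,0],[0,0,0.04,0,0,0]]]'
python3 - <<'E'
from bay import *
tgt(1,45.2,0.3,0)
E
```

```text
clock: 37.6
eef_pos: [540.9, -208.2, 24.1]
tool_rot: [3.138, 0.002, -3.103]
force: [-0.0, 0.1, -1.7]
width: 14.8
clock: 37.77
eef_pos: [541.3, -208.1, 23.7]
tool_rot: [3.138, 0.001, -3.103]
force: [-5.7, 1.8, 14.2]
width: 15.2
target [ 541.9 -209.2   24.9] [ 3.142  0.    -3.107]
shift [-0.02 -0.04 -0.04]
turn [0.03 0.01 0.03]
```

Seated with floor contact. Release, rise, check and go back to the third.

```bash
python3 -m crank '[[[0,0,0,0,0,0],[0,0,0,0,0,0],[0,0,0,0,0,0],[0,0,-0.5,0,0,0],[0,0,-0.8,0,0,0],[0,0,-0.8,0,0,0],[0,0,-0.8,0,0,0],[0,0,-0.8,0,0,0],[0,0,0,0,0,0]]]' 0.3
python3 seat.py
python3 -m crank '[[[0.05,1,0,0,0,0],[0.05,1,0,0,0,0],[0.05,1,0,0,0,0],[0.05,1,0,0,0,0],[0.05,1,0,0,0,0],[0.05,1,0,0,0,0],[0.05,1,0,0,0,0],[0.1,1,0,0,0,0],[0.1,1,0,0,0,0],[0.1,1,0,0,0,0],[0.1,1,0,0,0,0],[0.1,1,0,0,0,0]]]' 0 >/dev/null;  python3 -m crank '[[[0,1,0,0,0,0],[0,1,0,0,0,0],[0,1,0,0,0,0.2],[0,1,0,0,0,0.2],[0,0.6,0,0,0,0.2],[0,0,0,0,0,0],[0,0,0,0,0,0]]]' 
python3 - <<'E'
from pr import *
prisms(); to([516,319,90],yaw=3.14)
E
```

```text
clock: 38.52
eef_pos: [547.0, -207.2, 139.5]
tool_rot: [3.138, 0.002, -3.1]
force: [1.8, 0.5, -0.9]
width: 29.9
0 1106 prism [array([ 1.4, -0.4]), array([50.4, 16.9]), np.float64(0.1)] top 45.8 foot top z 6.6 slope [0.014 0.002] x tail -49.8 y [-28.2  30.7]
1 962 prism [array([0.2, 1.6]), array([15.9, 50.8]), np.float64(90.0)] top 45.9 foot top z 6.7 slope [0.009 0.001] x tail -50.0 y [-26.2  30.5]
2 empty 0
clock: 40.15
eef_pos: [494.8, 312.2, 119.5]
tool_rot: [-3.136, -0.021, 3.117]
force: [-0.0, -1.6, -0.2]
width: 42.9
2252 [419. 239.  34.] top 37.3 [array([416.5, 233.6]), array([124.3,  19.3]), np.float64(87.1)] foot [array([416.3, 232.7]), array([97.8,  6.5]), np.float64(81.8)]
976 [512. 319.  43.] top 49.0 [array([515.8, 319.2]), array([15.8, 50.5]), np.float64(89.6)] foot [array([516.2, 334.7]), array([90.8, 86.8]), np.float64(0.2)]
shift [-0.73  0.25  0.97]
turn [-0.05 -0.21 -0.22]
```

```bash
python3 -m crank '[[[-0.35,0.13,0.4,0,-0.1,-0.1],[-0.35,0.12,0.4,0,-0.1,-0.1],[0,0,0.4,0,0,0],[0,0,0.4,0,0,0],[0,0,0.3,0,0,0],[0,0,0,0,0,0]]]' >/dev/null
python3 - <<'E'
from h import *
st(); to([515.9,319.1,14],yaw=3.14)
E
```

```text
{'clock': 40.7, 'eef_pos': [517.489, 308.784, 56.588], 'tool_rot': [-3.129, -0.002, 3.13], 'force': [-0.48, -0.679, 0.241], 'width': 42.372, 'qpos': [-0.6, 0.794, 0.017, 1.778, -0.005, 0.578, 0.976]}
shift [0.05 0.36 1.42]
turn [-0.12 -0.02 -0.09]
```

```bash
python3 -m crank '[[[0.05,0.34,0,-0.1,0,-0.1],[0,0,0,0,0,0],[0,0,0.4,0,0,0],[0,0,0.4,0,0,0],[0,0,0.35,0,0,0],[0,0,0.2,0,0,0],[0,0,0,0,0,0]]]' >/dev/null
python3 - <<'E'
from h import *
st(); to([515.9,319.1,14],yaw=3.14)
E
```

```text
{'clock': 41.283, 'eef_pos': [516.083, 318.583, 12.337], 'tool_rot': [-3.141, -0.002, 3.14], 'force': [0.096, -0.172, 0.12], 'width': 42.767, 'qpos': [-0.602, 0.865, 0.005, 1.783, -0.009, 0.496, 0.978]}
shift [ 0.01  0.02 -0.06]
turn [-0.01 -0.02  0.  ]
```

```bash
python3 -m crank '[[[0,0.01,-0.05,0,0,0],[0,0,0,0,0,0],[0,0,0,0,0,0],[0,0,0,0,0,0],[0,0,0,0,0,0],[0,0,0,0,0,0]]]' 1
python3 -m crank '[[[0,0,-0.5,0,0,0],[0,0,-0.5,0,0,0],[0,0,-0.5,0,0,0],[0,0,-0.5,0,0,0],[0,0,0,0,0,0]]]'
python3 - <<'E'
from bay import *
held(); to([538.5,-143,85],yaw=np.pi+0.035)
E
```

```text
clock: 41.78
eef_pos: [515.3, 318.5, 13.2]
tool_rot: [-3.14, -0.004, 3.14]
force: [-0.1, -0.1, -2.9]
width: 15.3
clock: 42.2
eef_pos: [513.8, 317.3, 73.6]
tool_rot: [-3.137, -0.008, 3.14]
force: [0.8, 0.1, -3.3]
width: 14.9
held n 4645 x [10.5 30.3 43.7] y [-26.7   0.6  28.4] z [-6.8  2.1  6.6] slope [ 2.4 -0.1] z0 0.7 ang 0.0
shift [ -0.86 -15.33  -0.34]
turn [-0.05 -0.09 -0.35]
```

```bash
python3 -m crank '[[[-0.9,-0.6,-0.2,0,-0.1,-0.1],[-0.3,-1,-0.1,0,0,-0.1],[0,-1,-0.1,0,0,-0.1],[0,-1,-0.1,0,0,-0.1],[0,-1,-0.1,0,0,0],[0,-1,-0.1,0,0,0],[0,-1,0,0,0,0],[0,-1,0,0,0,0],[0,-1,0,0,0,0],[0,-1,0,0,0,0],[0,-1,0,0,0,0],[0,-1,0,0,0,0]]]'
python3 - <<'E'
from h import *
to([538.5,-143,85],yaw=np.pi+0.035)
E
```

```text
clock: 43.25
eef_pos: [557.2, -33.7, 81.0]
tool_rot: [3.141, -0.014, -3.08]
force: [0.8, 0.1, -3.5]
width: 15.2
shift [ 0.85 -3.6  -0.13]
turn [ 0.01 -0.13  0.26]
```

```bash
python3 -m crank '[[[0.1,-0.9,0,0,0.4,0.2],[0.3,-0.9,0,0,0.4,0.1],[0.3,-0.9,0,0,0.4,0],[0.2,-0.7,0,0,0.1,0],[0,0,0,0,0,0],[0,0,0,0,0,0]]]'
python3 - <<'E'
from bay import *
held(); tgt(2,33,30,8,-0.6,10.2); tgt(2,33,1.5,8,-0.6,10.2)
E
```

```text
clock: 43.75
eef_pos: [528.1, -152.8, 76.5]
tool_rot: [-3.137, -0.165, -3.127]
force: [-0.4, 1.1, -3.1]
width: 15.1
held n 4743 x [10.5 30.4 43.9] y [-26.4   1.4  28.6] z [-7.3  3.4  7.9] slope [ 3.1 -0.1] z0 1.5 ang 89.9
target [ 527.8 -143.4   58.7] [ 3.142 -0.14  -3.107]
shift [-0.11  0.34  0.58]
turn [-0.02 -0.25 -0.19]
target [ 527.8 -143.4   30.2] [ 3.142 -0.14  -3.107]
shift [-0.26  0.34  1.52]
turn [-0.02 -0.25 -0.19]
```

```bash
python3 -m crank '[[[-0.1,0.3,0.3,0,-0.25,-0.18],[-0.05,0,0.35,0,0,0],[-0.06,0,0.35,0,0,0],[-0.03,0,0.2,0,0,0],[0,0,0.1,0,0,0],[0,0,0,0,0,0]]]'
python3 - <<'E'
from bay import *
tgt(2,33,1.5,8,-0.6,10.2)
E
```

```text
clock: 44.3
eef_pos: [528.9, -140.4, 32.7]
tool_rot: [-3.141, -0.141, -3.102]
force: [-0.9, -0.5, 6.7]
width: 15.3
target [ 527.8 -143.4   30.2] [ 3.142 -0.14  -3.107]
shift [ 0.03 -0.1   0.09]
turn [-0.01 -0.02  0.04]
```

```bash
python3 -m crank '[[[0,0,-0.25,0,0,0],[0.03,-0.14,0,0,0,0],[0,0,0,0,0,0]]]'
python3 - <<'E'
from bay import *
held(); tgt(2,33,1.5,8,-0.6,10.2)
E
```

```text
clock: 44.55
eef_pos: [529.9, -144.4, 40.6]
tool_rot: [-3.141, -0.141, -3.101]
force: [-1.3, -0.5, -1.9]
width: 14.9
held n 5067 x [10.6 31.4 61.1] y [-27.7   0.2  27.8] z [-7.5  3.7 19.9] slope [11.1  0.1] z0 -2.0 ang 90.0
target [ 527.8 -143.4   30.2] [ 3.142 -0.14  -3.107]
shift [0.03 0.01 0.36]
turn [-0.01 -0.01  0.05]
```

```bash
python3 -m crank '[[[0.04,0,0.12,0,0,0.05],[0,0,0.12,0,0,0],[0,0,0.05,0,0,0],[0,0,0,0,0,0]]]'
python3 - <<'E'
from bay import *
tgt(2,33,1.5,8,-0.6,10.2)
E
```

```text
clock: 44.93
eef_pos: [528.1, -143.8, 31.7]
tool_rot: [-3.141, -0.139, -3.107]
force: [0.1, 1.3, -3.3]
width: 15.0
target [ 527.8 -143.4   30.2] [ 3.142 -0.14  -3.107]
shift [0.   0.01 0.05]
turn [-0.01  0.   -0.01]
```

```bash
python3 -m crank '[[[0,0.02,0.04,0,0,0],[0,0,0,0,0,0],[-0.2,0,-0.03,0,0,0],[-0.2,0,-0.03,0,0,0],[0,0,0,0,0,0]]]'
python3 - <<'E'
from bay import *
tgt(2,45,1.5,8,-0.6,10.2); tgt(2,45.2,0.3,0,-0.6,10.2)
E
```

```text
clock: 45.35
eef_pos: [539.7, -142.6, 29.9]
tool_rot: [-3.141, -0.142, -3.107]
force: [-0.1, -0.2, -2.8]
width: 15.1
target [ 539.8 -143.    30.2] [ 3.142 -0.14  -3.107]
shift [ 0.   -0.01 -0.01]
turn [-0.   -0.02 -0.01]
target [ 538.1 -143.    22.8] [ 3.142  0.    -3.107]
shift [ 0.02 -0.01  0.24]
turn [-0.   -1.36 -0.01]
```

```bash
python3 -m crank '[[[0,0,0.06,0,-0.35,0],[0,0,0.07,0,-0.35,0],[0.01,0,0.06,0,-0.35,0],[0.01,0,0.05,0,-0.33,0],[0,0,0,0,0,0]]]'
python3 -m crank '[[[0,0,0.04,0,0,0],[0,0,0.04,0,0,0]]]'
python3 - <<'E'
from bay import *
tgt(2,45.2,0.3,0,-0.6,10.2)
E
```

```text
clock: 45.77
eef_pos: [538.1, -142.6, 22.6]
tool_rot: [-3.141, 0.005, -3.106]
force: [-0.7, -0.0, -2.1]
width: 14.8
clock: 45.93
eef_pos: [538.7, -142.5, 21.9]
tool_rot: [-3.141, 0.003, -3.106]
force: [-3.7, 0.0, 15.6]
width: 15.0
target [ 538.1 -143.    22.8] [ 3.142  0.    -3.107]
shift [ 0.02 -0.02 -0.03]
turn [-0.01  0.03  0.  ]
```

```bash
python3 -m crank '[[[0,0,0,0,0,0],[0,0,0,0,0,0],[0,0,0,0,0,0],[0,0,-0.5,0,0,0],[0,0,-0.8,0,0,0],[0,0,-0.8,0,0,0],[0,0,-0.8,0,0,0],[0,0,-0.8,0,0,0],[0,0,0,0,0,0]]]' 0.3
python3 seat.py
python3 -m crank '[[[1,-0.6,0,0,0,0],[1,-0.6,0,0,0,0],[1,-0.6,0,0,0,0],[0.3,-0.5,0,0,0,0],[0,0,0,0,0,0]]]'
python3 - <<'E'
from seat import *
p=snap("wrist","w4.png",scale=1.5); seats(p); st()
w=cloud(p); f=w.reshape(-1,3)
g=f[(f[:,2]>56)&(f[:,2]<68)&(f[:,0]>430)&(f[:,0]<530)&(f[:,1]<-180)&(f[:,1]>-250)]
print(len(g)); len(g)>9 and print(cv2.minAreaRect(g[:,:2].astype(np.float32)))
to([454.5,-212.6,60],yaw=np.pi+PSI)
E
```

```text
clock: 46.68
eef_pos: [543.0, -142.0, 137.2]
tool_rot: [-3.14, 0.003, -3.104]
force: [1.1, -0.3, 0.5]
width: 29.8
0 1288 prism [array([ 1.5, -0.1]), array([17.3, 50.9]), np.float64(89.8)] top 45.9 foot top z 6.7 slope [ 0.018 -0.001] x tail -49.8 y [-28.3  30.6]
1 1116 prism [array([0.1, 1.6]), array([16.6, 50.6]), np.float64(89.9)] top 46.0 foot top z 6.6 slope [0.013 0.001] x tail -50.0 y [-26.2  30.7]
2 963 prism [array([0.8, 1.1]), array([15.8, 50.7]), np.float64(90.0)] top 46.4 foot top z 6.7 slope [0.01  0.001] x tail -49.5 y [-26.6  30.6]
clock: 47.15
eef_pos: [444.3, -213.9, 132.4]
tool_rot: [3.14, 0.001, -3.098]
force: [0.1, -0.7, -0.2]
width: 29.5
0 212 prism [array([-17.7,  -0.8]), array([15.4, 14. ]), np.float64(89.6)] top 44.8 foot top z 6.6 slope [0.022 0.008] x tail -49.9 y [-28.5   7.1]
1 753 prism [array([-0.3,  1.4]), array([51.8, 15.5]), np.float64(0.7)] top 46.4 foot top z 6.7 slope [0.011 0.   ] x tail -50.0 y [-26.2  26.9]
2 217 prism [array([-20.9,   4.7]), array([21.8, 10.9]), np.float64(47.8)] top 45.2 foot top z 6.7 slope [ 0.026 -0.006] x tail -49.9 y [-7.  30.7]
{'clock': 47.2, 'eef_pos': [444.653, -212.251, 132.254], 'tool_rot': [3.138, 0.001, -3.097], 'force': [-0.909, -0.157, -0.374], 'width': 30.221, 'qpos': [0.481, 0.561, -0.131, 2.042, 0.128, 0.547, 1.877]}
390
((485.6097717285156, -211.6591339111328), (87.6165542602539, 13.37297248840332), 2.004361152648926)
shift [-0.33 -0.03  2.41]
turn [0.03 0.01 0.09]
```

View pics/w4.png

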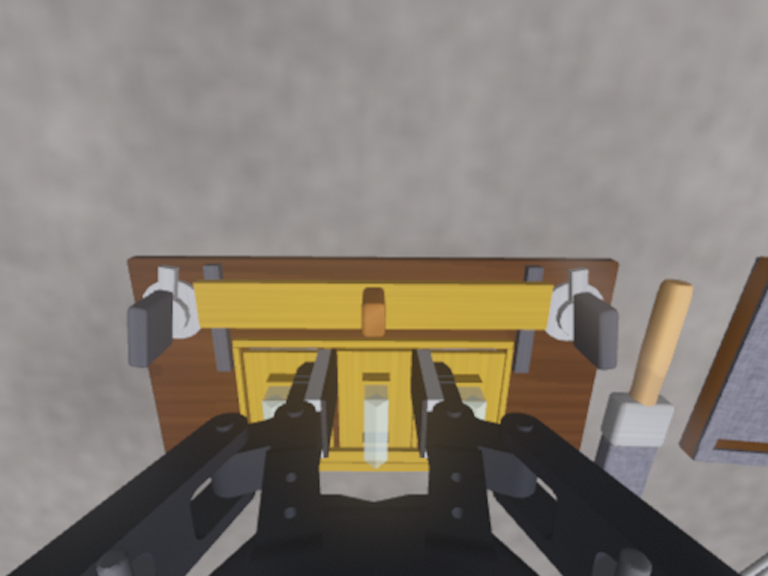

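```bash
python3 -m crank '[[[-0.33,0,0.5,0,0,0.1],[0,0,0.5,0,0,0],[0,0,0.5,0,0,0],[0,0,0.4,0,0,0],[0,0,0,0,0,0]]]' > /dev/null
python3 - <<'E'
from pr import *
w=cloud(ctrl.get_image("wrist")); f=w.reshape(-1,3)
g=f[(f[:,2]>56)&(f[:,2]<66)&(f[:,0]>430)&(f[:,0]<475)&(f[:,1]<-195)&(f[:,1]>-230)]
print(len(g)); len(g)>9 and print(cv2.minAreaRect(g[:,:2].astype(np.float32)))
st(); to([454.5,-212.3,41],yaw=np.pi+0.035)
E
```

```text
698
((452.48248291015625, -213.08987426757812), (21.72158432006836, 13.803332328796387), 1.375077486038208)
{'clock': 47.667, 'eef_pos': [460.931, -206.886, 72.242], 'tool_rot': [3.136, 0.006, -3.103], 'force': [0.042, -0.285, -0.114], 'width': 29.762, 'qpos': [0.442, 0.678, -0.105, 2.05, 0.143, 0.418, 1.839]}
shift [ 0.23 -0.18  1.04]
turn [0.06 0.06 0.03]
```

```bash
python3 -m crank '[[[0.23,-0.2,0,0,0,0],[0,0,0,0,0,0],[0,0,0.35,0,0,0],[0,0,0.35,0,0,0],[0,0,0.25,0,0,0],[0,0,0,0,0,0]]]' > /dev/null
python3 - <<'E'
from h import *
st(); to([454,-212.6,41],yaw=np.pi+0.035)
E
```

```text
{'clock': 48.167, 'eef_pos': [457.086, -212.714, 43.175], 'tool_rot': [3.137, 0.011, -3.101], 'force': [-0.299, -0.125, 0.082], 'width': 29.57, 'qpos': [0.448, 0.73, -0.092, 2.068, 0.158, 0.341, 1.842]}
shift [0.1  0.01 0.07]
turn [0.05 0.1  0.05]
```

```bash
python3 -m crank '[[[0.08,0,0.05,0,0,0],[0,0,0,0,0,0],[0,0,0,0,0,0],[0,0,0,0,0,0],[0,0,0,0,0,0],[0,0,0,0,0,0]]]' 1
python3 -m crank '[[[-0.25,0,0,0,0,0],[-0.25,0,0,0,0,0],[-0.25,0,0,0,0,0],[0,0,0,0,0,0]]]'
```

```text
clock: 48.67
eef_pos: [454.3, -213.5, 41.0]
tool_rot: [3.137, 0.011, -3.102]
force: [-0.1, -0.7, -2.7]
width: 12.7
clock: 49.0
eef_pos: [476.1, -212.7, 41.0]
tool_rot: [3.137, 0.006, -3.103]
force: [2.2, -0.9, -2.5]
width: 12.9
```

```bash
python3 -m crank '[[[-0.2,0,0,0,0,0],[-0.15,0,0,0,0,0],[-0.1,0,0,0,0,0],[-0.06,0,0,0,0,0]]]'; python3 -m crank '[[[0,0,0,0,0,0],[0,0,0,0,0,0]]]'
```

```text
clock: 49.33
eef_pos: [484.0, -212.4, 41.0]
tool_rot: [3.135, -0.012, -3.105]
force: [-4.8, 0.4, 2.0]
width: 12.8
clock: 49.5
eef_pos: [483.9, -212.4, 41.0]
tool_rot: [3.135, -0.013, -3.105]
force: [-3.2, -1.4, 0.4]
width: 12.6
```

```bash
python3 -m crank '[[[0,0,0,0,0,0],[0,0,0,0,0,0],[0,0,0,0,0,0],[0,0,-0.6,0,0,0],[0,0,-0.8,0,0,0],[0,0,-0.8,0,0,0],[0,0,-0.8,0,0,0],[0,0,0,0,0,0]]]' 0.3
python3 - <<'E'
from seat import *
p=ctrl.get_image("wrist"); w=cloud(p); f=w.reshape(-1,3)
g=f[(f[:,2]>56)&(f[:,2]<66)&(f[:,0]>430)&(f[:,0]<500)&(f[:,1]<-195)&(f[:,1]>-230)]
print(len(g)); len(g)>9 and print(cv2.minAreaRect(g[:,:2].astype(np.float32)))
seats(p)
st(); to([470.5,-352.2,90],yaw=3.01)
E
```

```text
clock: 50.17
eef_pos: [491.3, -210.3, 134.1]
tool_rot: [3.133, -0.005, -3.1]
force: [-0.1, 0.0, -0.0]
width: 30.1
386
((482.3705139160156, -212.14309692382812), (21.213180541992188, 13.141942024230957), 2.424082040786743)
0 986 prism [array([ 1.1, -0.4]), array([50.6, 16.4]), np.float64(0.3)] top 46.2 foot top z 6.8 slope [-0.003  0.001] x tail -33.9 y [-28.   30.6]
1 881 prism [array([-12.2,   1.4]), array([75.6, 16.5]), np.float64(0.9)] top 50.0 foot top z 6.7 slope [-0.008  0.   ] x tail -34.1 y [-26.   30.6]
2 930 prism [array([0.7, 0.9]), array([51.2, 16.5]), np.float64(0.2)] top 45.9 foot top z 6.8 slope [-0.003  0.   ] x tail -34.4 y [-26.8  30.6]
{'clock': 50.217, 'eef_pos': [490.527, -209.936, 132.592], 'tool_rot': [3.132, -0.007, -3.1], 'force': [0.03, 0.039, -0.538], 'width': 30.083, 'qpos': [0.443, 0.607, -0.131, 1.926, 0.116, 0.626, 1.853]}
shift [ 0.85 -4.72  1.38]
turn [ 0.08 -0.07  1.65]
```

```bash
python3 -m crank '[[[0.2,-0.95,0.1,0,0,0],[0.2,-0.95,0.1,0,0,0],[0.2,-0.95,0.1,0,0,0.5],[0.15,-0.95,0.1,0,0,0.5],[0.15,-0.9,0.1,0,0,0.5],[0,-0.1,0.2,0,0,0.1],[0,0,0.2,0,0,0],[0,0,0,0,0,0]]]' >/dev/null
python3 - <<'E'
from h import *
w=cloud(ctrl.get_image("wrist")); f=w.reshape(-1,3)
g=f[(f[:,2]>56)&(f[:,2]<68)&(f[:,0]>430)&(f[:,0]<510)&(f[:,1]<-300)&(f[:,1]>-420)]
print(len(g)); len(g)>9 and print(cv2.minAreaRect(g[:,:2].astype(np.float32)))
st(); to([470.2,-352.2,70],yaw=3.01)
E
```

```text
786
((469.3667907714844, -352.2298583984375), (11.645727157592773, 39.39558029174805), 82.58179473876953)
{'clock': 50.933, 'eef_pos': [467.101, -355.306, 98.903], 'tool_rot': [3.13, -0.006, 3.017], 'force': [0.441, -0.636, 0.265], 'width': 29.946, 'qpos': [0.67, 0.715, -0.099, 1.8, 0.095, 0.641, 1.964]}
shift [-0.1   0.1   0.96]
turn [ 0.11 -0.05  0.07]
```

```bash
python3 -m crank '[[[-0.1,0.1,0.3,0.1,0,0.05],[0,0,0.4,0,0,0],[0,0,0.3,0,0,0],[0,0,0,0,0,0]]]' >/dev/null
python3 - <<'E'
from h import *
st(); to([470.5,-352.4,38],yaw=3.01)
E
```

```text
{'clock': 51.267, 'eef_pos': [472.683, -347.207, 67.13], 'tool_rot': [3.137, -0.005, 3.02], 'force': [0.006, 0.764, 0.643], 'width': 30.068, 'qpos': [0.64, 0.761, -0.085, 1.82, 0.106, 0.57, 1.939]}
shift [ 0.05 -0.18  0.97]
turn [ 0.04 -0.05  0.1 ]
```

```bash
python3 -m crank '[[[0.05,-0.2,0,0,0,0.1],[0,0,0,0,0,0],[0,0,0.35,0,0,0],[0,0,0.35,0,0,0],[0,0,0.2,0,0,0],[0,0,0,0,0,0]]]' >/dev/null
python3 - <<'E'
from h import *
st(); to([470.5,-352.4,38],yaw=3.01)
E
```

```text
{'clock': 51.767, 'eef_pos': [470.625, -352.951, 37.935], 'tool_rot': [3.137, -0.004, 3.01], 'force': [-0.632, 0.093, 0.361], 'width': 29.633, 'qpos': [0.646, 0.809, -0.078, 1.826, 0.109, 0.517, 1.936]}
shift [ 0.01  0.02 -0.  ]
turn [ 0.04 -0.04  0.  ]
```

Close, press, then turn stud a back (clockwise = +rz).

```bash
python3 -m crank '[[[0,0,0,0,0,0],[0,0,0,0,0,0],[0,0,0,0,0,0],[0,0,0,0,0,0],[0,0,0,0,0,0]]]' 1
python3 -m crank '[[[0,0,0.12,0,0,0],[0,0,0.12,0,0,0],[0,0,0.06,0,0,0],[0,0,0.06,0,0,0]]]'
python3 -m crank '[[[0,0,0.06,0,0,0.7],[0,0,0.06,0,0,0.7],[0,0,0.06,0,0,0.7]]]'
```

```text
clock: 52.18
eef_pos: [470.1, -352.9, 37.2]
tool_rot: [3.136, -0.005, 3.01]
force: [0.1, -0.6, -2.8]
width: 10.5
clock: 52.52
eef_pos: [470.2, -352.9, 30.9]
tool_rot: [3.137, -0.005, 3.01]
force: [-3.7, 3.5, 20.8]
width: 11.2
clock: 52.77
eef_pos: [470.2, -352.6, 31.0]
tool_rot: [3.138, -0.005, 2.783]
force: [-3.2, 2.9, 16.2]
width: 10.9
```

```bash
python3 -m crank '[[[0,0,0.06,0,0,0.8],[0,0,0.06,0,0,0.9],[0,0,0.06,0,0,0.9],[0,0,0.06,0,0,0.9],[0,0,0.06,0,0,0.9],[0,0,0.06,0,0,0.9],[0,0,0.06,0,0,0.9],[0,0,0.06,0,0,0.9]]]'
python3 -m crank '[[[0,0,0.06,0,0,0.9],[0,0,0.06,0,0,0.9],[0,0,0.06,0,0,0.9],[0,0,0.06,0,0,0.7],[0,0,0.06,0,0,0.6],[0,0,0.06,0,0,0.4]]]'; python3 -c "
from h import *; print(ctrl.read_state()['torque'])"
```

```text
clock: 53.43
eef_pos: [471.1, -351.6, 30.9]
tool_rot: [3.138, -0.004, 2.004]
force: [-2.5, 2.9, 16.6]
width: 10.7
clock: 53.93
eef_pos: [471.8, -351.5, 31.0]
tool_rot: [3.135, -0.006, 1.525]
force: [-4.2, 3.5, 18.4]
width: 10.8
[0.6006113  1.11325039 1.37336347]
```

```bash
python3 -m crank '[[[0,0,-0.12,0,0,0],[0,0,-0.12,0,0,0],[0,0,0,0,0,0]]]';  python3 -m crank '[[[0,0,0,0,0,0],[0,0,0,0,0,0],[0,0,0,0,0,0],[0,0,-0.8,0,0,0],[0,0,-0.8,0,0,0],[0,0,-0.8,0,0,0],[0,0,0,0,0,0]]]' 0.3
python3 - <<'E'
from h import *
w=cloud(ctrl.get_image("wrist")); f=w.reshape(-1,3)
g=f[(f[:,2]>50)&(f[:,2]<68)&(f[:,0]>430)&(f[:,0]<510)&(f[:,1]<-300)&(f[:,1]>-420)]
print(len(g),np.median(g[:,2])); len(g)>9 and print(cv2.minAreaRect(g[:,:2].astype(np.float32)))
st(); to([461,-72.4,100],yaw=0.206)
E
```

```text
clock: 54.18
eef_pos: [471.7, -351.4, 37.2]
tool_rot: [3.138, -0.002, 1.538]
force: [-0.5, -1.3, 0.6]
width: 11.0
clock: 54.77
eef_pos: [470.9, -351.2, 110.2]
tool_rot: [3.139, -0.007, 1.526]
force: [0.3, -0.1, 0.8]
width: 30.2
752 63.25796771972645
((470.3416748046875, -351.20556640625), (12.022229194641113, 39.34417724609375), 2.1961960792541504)
{'clock': 54.817, 'eef_pos': [470.188, -350.342, 108.498], 'tool_rot': [3.141, -0.008, 1.526], 'force': [-0.251, -0.323, -0.052], 'width': 29.918, 'qpos': [0.374, 0.728, 0.358, 1.811, -0.393, 0.678, 0.916]}
shift [ 9.24 -0.72  0.36]
turn [-0.05 -0.07 12.61]
```

```bash
python3 -m crank '[[[1,-0.1,0,0,0,0],[1,-0.1,0,0,0,0],[1,-0.1,0,0,0,0],[1,-0.1,0,0,0,0],[1,-0.1,0,0,0,0],[1,-0.1,0,0,0,0],[1,0,0,0,0,0],[1,0,0,0,0,0],[0.9,0,0,0,0,0],[0.3,0,0,0,0,0],[0,0,0,0,0,0]]]'
python3 -m crank '[[[0,0,0,0,0,1],[0,0,0,0,0,1],[0,0,0,0,0,1],[0,0,0,0,0,1],[0,0,0,0,0,1],[0,0,0,0,0,1],[0,0,0,0,0,1],[0,0,0,0,0,1],[0,0,0,0,0,1],[0,0,0,0,0,1],[0,0,0,0,0,1],[0,0,0,0,0,1]]]'
python3 - <<'E'
from h import *
to([461,-72.4,90],yaw=0.206)
E
```

```text
clock: 55.73
eef_pos: [462.0, -64.9, 104.8]
tool_rot: [-3.138, -0.007, 1.509]
force: [0.8, -1.6, -0.8]
width: 30.2
clock: 56.73
eef_pos: [461.0, -86.5, 103.5]
tool_rot: [3.136, 0.002, 0.164]
force: [-1.1, -0.5, -0.6]
width: 29.8
shift [ 0.08 -0.47  0.45]
turn [ 0.05  0.02 -0.4 ]
```

```bash
python3 -m crank '[[[0.08,-0.45,0.1,0,0,-0.4],[0,0,0.1,0,0,0],[0,0,0,0,0,0]]]' >/dev/null
python3 - <<'E'
from h import *
w=cloud(ctrl.get_image("wrist")); f=w.reshape(-1,3)
g=f[(f[:,2]>56)&(f[:,2]<68)&(f[:,0]>430)&(f[:,0]<510)&(f[:,1]<-20)&(f[:,1]>-130)]
print(len(g)); len(g)>9 and print(cv2.minAreaRect(g[:,:2].astype(np.float32)))
st(); to([461,-72.4,65],yaw=0.206)
E
```

```text
831
((461.05401611328125, -71.91712951660156), (39.321617126464844, 11.768095016479492), 11.944144248962402)
{'clock': 57.033, 'eef_pos': [460.739, -75.685, 96.477], 'tool_rot': [3.134, 0.004, 0.207], 'force': [-0.241, 0.249, 0.494], 'width': 29.766, 'qpos': [-0.376, 0.727, 0.73, 2.149, -0.885, 0.597, -0.36]}
shift [ 0.04 -0.11  1.05]
turn [0.08 0.04 0.01]
```

```bash
python3 -m crank '[[[0.04,-0.11,0.3,0.05,0,0],[0,0,0.3,0,0,0],[0,0,0.3,0,0,0],[0,0,0,0,0,0]]]' >/dev/null
python3 - <<'E'
from h import *
st(); to([461,-72.6,38],yaw=0.206)
E
```

```text
{'clock': 57.367, 'eef_pos': [461.669, -73.049, 68.355], 'tool_rot': [3.139, 0.002, 0.212], 'force': [-0.335, 0.111, 0.662], 'width': 30.085, 'qpos': [-0.329, 0.765, 0.654, 2.161, -0.958, 0.537, -0.298]}
shift [-0.02 -0.02  1.01]
turn [0.03 0.02 0.06]
```

```bash
python3 -m crank '[[[0,0,0.35,0,0,0.05],[0,0,0.35,0,0,0],[0,0,0.25,0,0,0],[0,0,0,0,0,0]]]' >/dev/null
python3 - <<'E'
from h import *
st(); to([461,-72.6,38],yaw=0.206)
E
```

```text
{'clock': 57.7, 'eef_pos': [461.942, -74.49, 39.097], 'tool_rot': [3.138, 0.001, 0.208], 'force': [0.607, -0.332, -1.052], 'width': 29.874, 'qpos': [-0.269, 0.803, 0.562, 2.171, -1.026, 0.46, -0.243]}
shift [-0.02 -0.07  0.04]
turn [0.03 0.01 0.02]
```

```bash
python3 -m crank '[[[-0.02,-0.07,0.04,0,0,0],[0,0,0,0,0,0]]]'
python3 -m crank '[[[0,0,0,0,0,0],[0,0,0,0,0,0],[0,0,0,0,0,0],[0,0,0,0,0,0],[0,0,0,0,0,0]]]' 1
python3 -m crank '[[[0,0,0.12,0,0,0],[0,0,0.12,0,0,0],[0,0,0.06,0,0,0],[0,0,0.06,0,0,0]]]'
python3 -m crank '[[[0,0,0.06,0,0,-0.7],[0,0,0.06,0,0,-0.7],[0,0,0.06,0,0,-0.7]]]'; python3 -c "
from h import *; print(np.round(ctrl.read_state()['qpos'],2))"
```

```text
clock: 57.87
eef_pos: [460.8, -73.0, 38.1]
tool_rot: [3.138, 0.001, 0.208]
force: [-0.2, 0.4, 0.2]
width: 30.2
clock: 58.28
eef_pos: [461.1, -73.3, 39.0]
tool_rot: [3.137, 0.001, 0.209]
force: [0.1, -0.6, -2.8]
width: 10.7
clock: 58.62
eef_pos: [461.1, -73.4, 32.5]
tool_rot: [3.14, -0.005, 0.208]
force: [-5.4, 3.3, 32.6]
width: 10.9
clock: 58.87
eef_pos: [461.1, -73.4, 32.6]
tool_rot: [3.141, -0.012, 0.432]
force: [-5.3, 1.0, 25.5]
width: 10.9
[-0.19  0.78  0.44  2.18 -0.99  0.38 -0.06]
```

```bash
python3 -m crank '[[[0,0,0.06,0,0,-0.8],[0,0,0.06,0,0,-0.9],[0,0,0.06,0,0,-0.9],[0,0,0.06,0,0,-0.9],[0,0,0.06,0,0,-0.9],[0,0,0.06,0,0,-0.9],[0,0,0.06,0,0,-0.9],[0,0,0.06,0,0,-0.9]]]'
python3 -m crank '[[[0,0,0.06,0,0,-0.9],[0,0,0.06,0,0,-0.9],[0,0,0.06,0,0,-0.9],[0,0,0.06,0,0,-0.8],[0,0,0.06,0,0,-0.6],[0,0,0.06,0,0,-0.4]]]'; python3 -c "
from h import *; s=ctrl.read_state();print(s['torque'],np.round(s['qpos'],2))"
```

```text
clock: 59.53
eef_pos: [461.0, -73.7, 32.6]
tool_rot: [3.122, -0.025, 1.206]
force: [-4.4, -0.1, 25.1]
width: 11.1
clock: 60.03
eef_pos: [460.9, -73.8, 32.6]
tool_rot: [3.101, -0.02, 1.693]
force: [-5.4, 1.2, 26.2]
width: 11.1
[ 0.14782936  1.40211054 -1.26448952] [-0.01  0.74  0.2   2.2  -0.74  0.24  0.97]
```

```bash
python3 -m crank '[[[0,0,-0.12,0,0,0],[0,0,-0.12,0,0,0],[0,0,0,0,0,0]]]';  python3 -m crank '[[[0,0,0,0,0,0],[0,0,0,0,0,0],[0,0,0,0,0,0],[0,0,-0.8,0,0,0],[0,0,-0.8,0,0,0],[0,0,-0.8,0,0,0],[0,0,0,0,0,0]]]' 0.3
python3 -m crank '[[[-0.9,0,-0.9,0,0,0],[-0.9,0,-0.9,0,0,0],[-0.9,0,-0.9,0,0,0],[-0.9,0,-0.9,0,0,0],[-0.5,0,-0.8,0,0,0],[0,0,-0.8,0,0,0],[0,0,0,0,0,0]]]'
python3 - <<'E'
from seat import *
p=snap("wrist","w5.png",scale=1.5); w=cloud(p); f=w.reshape(-1,3)
for lo,hi in((-420,-300),(-225,-195),(-130,-20)):
    g=f[(f[:,2]>50)&(f[:,2]<68)&(f[:,0]>430)&(f[:,0]<500)&(f[:,1]<hi)&(f[:,1]>lo)]
    print(len(g)); len(g)>9 and print(np.median(g[:,2]),cv2.minAreaRect(g[:,:2].astype(np.float32)))
seats(p); st(); snap("side","s1.png",crop=(180,130,480,384),scale=2.2)
E
```

```text
clock: 60.28
eef_pos: [460.9, -73.5, 39.4]
tool_rot: [3.1, -0.023, 1.682]
force: [1.1, -0.8, -3.9]
width: 11.0
clock: 60.87
eef_pos: [457.1, -76.2, 112.5]
tool_rot: [3.103, -0.023, 1.687]
force: [0.4, -0.2, 0.3]
width: 29.8
clock: 61.45
eef_pos: [464.9, -207.9, 271.8]
tool_rot: [3.107, -0.022, 1.697]
force: [0.8, -0.4, 0.5]
width: 29.7
204
62.88495332425636 ((470.0196838378906, -350.42315673828125), (11.984292984008789, 38.93368148803711), 2.0389485359191895)
174
62.01580926376961 ((482.68035888671875, -210.57797241210938), (21.245325088500977, 14.035687446594238), 6.165472030639648)
357
63.24094771570393 ((459.6908874511719, -72.05850219726562), (12.038397789001465, 40.064300537109375), 2.1740665435791016)
0 423 prism [array([ 1. , -2.4]), array([16.8, 49.8]), np.float64(89.6)] top 45.4 foot top z 6.6 slope [ 0.005 -0.003] x tail -36.4 y [-30.7  25.4]
1 460 prism [array([-12.6,   2.7]), array([16.5, 74.5]), np.float64(89.7)] top 50.0 foot top z 6.6 slope [-0.001  0.002] x tail -36.6 y [-30.7  30.3]
2 478 prism [array([0.6, 1.9]), array([16.1, 50.4]), np.float64(90.0)] top 46.3 foot top z 6.7 slope [0.003 0.002] x tail -36.9 y [-25.9  29.5]
{'clock': 61.5, 'eef_pos': [464.029, -207.166, 269.992], 'tool_rot': [3.109, -0.023, 1.697], 'force': [0.044, -0.551, -0.016], 'width': 30.308, 'qpos': [-0.046, 0.428, 0.623, 1.883, -0.357, 0.923, 0.877]}
```

View pics/s1.png

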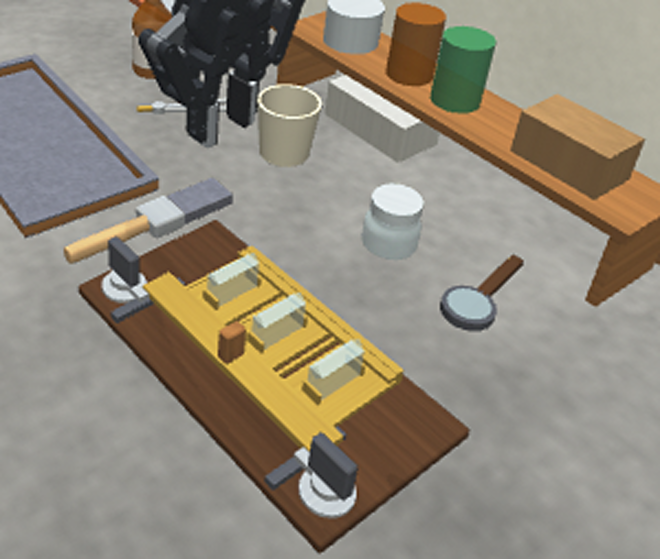

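View pics/w5.png

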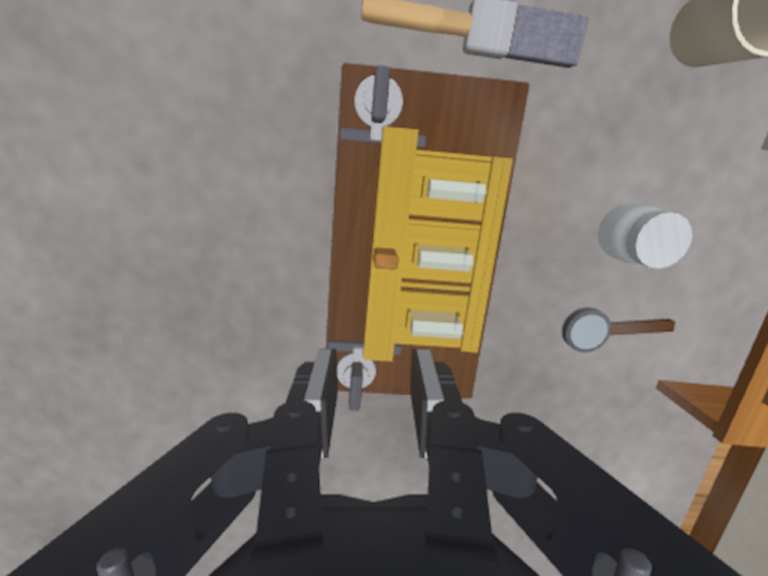

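The views show the bar home over all three feet, both studs locked and out, and the bystanders in their places. I'm handing in.

```bash
python3 -c "
from h import *; st(); print(ctrl.finish_job())"
```

```text
{'clock': 61.55, 'eef_pos': [463.213, -205.431, 268.344], 'tool_rot': [3.112, -0.025, 1.698], 'force': [-0.57, 0.427, -0.633], 'width': 29.673, 'qpos': [-0.047, 0.429, 0.622, 1.885, -0.358, 0.923, 0.877]}
the job is handed in; nothing more can be done
None
```

I handed the job in at 61.6 s of the 208 s allowed, and every check I made before that was within tolerance. The hand-in reports no verdict.

**What I did:** I unlocked both studs and drew the bar back 29.7 mm. I then put each of the three prisms into its own bay, tilted about 8° under the lip and lowered flat. I slid the bar 29.6 mm home and turned both studs back until they stopped and sprang out.

**Last checks:**

| Item | Measured | Allowed |
|---|---|---|
| Prism position along the bay | at most 1.5 mm off centre | 5 mm |
| Prism position across the bay | at most 1.6 mm off centre from close up | 6 mm |
| Prism tilt | at most about 0.02 rad | 0.05 rad |
| Keeper bar front edge | about 36.5 mm from the bay centres; 37 mm when fully home | 4 mm from home |
| Stud grip bars | 62.9 and 63.2 mm high; 63 mm when fully out | 2.5 mm |
| Stud angle | grip bars within about 0.01 rad of the frame's direction | 0.2 rad |

The bystanders were standing in their places in the last pictures. The gripper was about 270 mm up and touching nothing.

**What went wrong or disagreed:**
- The third prism's foot first came down on a divider, at about 7 N. I lifted it, shifted it about 4 mm and lowered it again without contact.
- The far wrist view put the first prism 2.4 mm off centre across the bay, against 0.4 mm from closer up. For the middle prism it gave 2.7 mm sideways, against 1.6 mm, though the bar's knob was caught in that reading. I put both differences down to camera calibration; all are inside the limit.
- Pressing the first stud briefly raised the wrist force to about 45 N, well under the 120 N limit.

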